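# Sift the clock bushes from the spring barrels and lock the barrels away

### The job

First take the loaded sieve by its handle and shake it side to side over its tray until every small brass bush has dropped through into the tray, without picking any bush out of the sieve with the fingers, while all the spring barrels stay in the sieve; then set the sieve down flat on the middle of the cork mat with the barrels still in it and let go. Only then turn the case's latch knob its quarter turn, slide the glass cover fully open, and move every barrel into the case's well, standing upright. Lastly slide the cover fully shut and turn the latch all the way back, leaving the screwdriver, mug and loupe on the desk where they are.

Things in the scene. Friction and masses are not known exactly. Their poses are not given: they have to be found in the camera images.
- tray: Open rectangular steel catch tray, fixed to the desk; 180 x 240 mm outside, walls 5 mm thick, rim 40 mm above the desk, inner floor 5 mm. Origin: centre of its underside; its y axis is its long (240 mm) side.
- sieve: Loose aluminium sieve, 210 (x) x 152 (y) mm, 320 g empty; starts on the tray, axes parallel to it, its solid end ears (x = +-75 to 105 mm) on the rims of the tray's two long walls. Basket 150 x 144 mm inside, walls up to z = 31 mm. A spine along x (12 mm thick, up to z = 31) parts it into two lanes. Origin: centre of its underside, z up.
- sieve_floor (a point): Centre of the sieve's 5 mm floor, on its upper face; axes as the sieve. Each lane (y = 6 to 72 mm, and -72 to -6) has one bar 16 mm wide along x, centred at y = +-39, an open slot 19 mm wide on either side of it, and 6 mm ledges. The load lies still until the sieve is shaken fast along its y (4 cm strokes of some 0.1 s each); bushes then slide off the bars and fall through, barrels cannot.
- sieve_handle (a point): Point to grip in the sieve's wooden handle, on the sieve's z axis 83 mm above its underside, axes as the sieve. The handle is a block 55 (x) x 14 (y) mm that stands on the spine and ends at z = 97; fingers close on it along the sieve's y. The barrels beside it reach z = 59.
- barrel1: Clock spring barrel, 75 g: brass drum 38 mm across and 24 mm high with a steel arbor (stem) 12 mm across and 30 mm long on top, 54 mm high in all. Starts upright in the sieve on a lane's middle bar. Origin: centre of the drum's underside, z along the arbor. To be gripped by the arbor. Two to four of the barrels are there.
- barrel2: Clock spring barrel, 75 g: brass drum 38 mm across and 24 mm high with a steel arbor (stem) 12 mm across and 30 mm long on top, 54 mm high in all. Starts upright in the sieve on a lane's middle bar. Origin: centre of the drum's underside, z along the arbor. To be gripped by the arbor. Two to four of the barrels are there.
- barrel3: Clock spring barrel, 75 g: brass drum 38 mm across and 24 mm high with a steel arbor (stem) 12 mm across and 30 mm long on top, 54 mm high in all. Starts upright in the sieve on a lane's middle bar. Origin: centre of the drum's underside, z along the arbor. To be gripped by the arbor. Two to four of the barrels are there.
- barrel4: Clock spring barrel, 75 g: brass drum 38 mm across and 24 mm high with a steel arbor (stem) 12 mm across and 30 mm long on top, 54 mm high in all. Starts upright in the sieve on a lane's middle bar. Origin: centre of the drum's underside, z along the arbor. To be gripped by the arbor. Two to four of the barrels are there.
- bush1: Small plain brass bush, a disc 14 mm across and 8 mm thick, 11 g. Starts lying flat in the sieve on a lane's middle bar. Origin: centre of one flat face (the lower one at the start). Three to six of the bushes are there.
- bush2: Small plain brass bush, a disc 14 mm across and 8 mm thick, 11 g. Starts lying flat in the sieve on a lane's middle bar. Origin: centre of one flat face (the lower one at the start). Three to six of the bushes are there.
- bush3: Small plain brass bush, a disc 14 mm across and 8 mm thick, 11 g. Starts lying flat in the sieve on a lane's middle bar. Origin: centre of one flat face (the lower one at the start). Three to six of the bushes are there.
- bush4: Small plain brass bush, a disc 14 mm across and 8 mm thick, 11 g. Starts lying flat in the sieve on a lane's middle bar. Origin: centre of one flat face (the lower one at the start). Three to six of the bushes are there.
- bush5: Small plain brass bush, a disc 14 mm across and 8 mm thick, 11 g. Starts lying flat in the sieve on a lane's middle bar. Origin: centre of one flat face (the lower one at the start). Three to six of the bushes are there.
- bush6: Small plain brass bush, a disc 14 mm across and 8 mm thick, 11 g. Starts lying flat in the sieve on a lane's middle bar. Origin: centre of one flat face (the lower one at the start). Three to six of the bushes are there.
- mat: Cork mat, fixed, on one side of the tray, the case on the other (left or right varies); 230 (x) x 180 (y) mm, 4 mm thick. Origin: centre of its underside. The sieve fits on it with their x axes parallel.
- case: Low wooden display case, fixed. Origin: under the centre of its square well (150 x 150 mm, floor 8 mm above the desk, lined in grey; walls up to z = 72). Its x axis is the direction in which the cover opens. A solid deck 68 mm wide, 72 high, along its +y side (y = 75 to 143) carries the latch; behind the well (x = 83 to 249) is a solid deck, 70 mm high, over which the cover slides.
- cover (a joint): Sliding glass cover of the well: 0 m shut, 0.155 m fully open (moved along the case's +x). About 1.2 N of friction, stays where it is left. It is blocked by the latch's tongue unless the latch is turned open.
- cover_grip (a point): Point to grip in the cover's upright brass pull, 94 mm above the desk, axes as the case: a block 14 (x) x 50 (y) mm, from 76.5 to 106.5 mm above the desk. At 55 mm to the case's -x and 15 mm to its -y of the well's centre when shut; moves with the cover.
- latch (a joint): Quarter-turn cam latch: 0 rad locked (its tongue points diagonally over the cover, to the case's -x -y), 1.57 open (tongue turned off the cover). Grows clockwise seen from above. Friction 0.05 N m, stays where it is left.
- latch_grip (a point): Point to grip in the latch's bar knob, on its axis (case x = -5, y = 105 mm), 103.5 mm above the desk. The bar is 44 mm long along this point's x, 12 mm thick along its y, from 88.5 to 114.5 mm above the desk; the point turns with the knob and at 0 its x lies 45 degrees anticlockwise from the case's x (seen from above).
- screwdriver: Screwdriver lying on the desk near the robot, a bystander.
- mug: Blue mug on the desk, 90 mm high, a bystander.
- loupe: Black eyeglass (loupe), 42 mm across and 30 mm high, standing on the desk, a bystander.
Mind the look-alikes: they are no part of the job. Leave any blue, green or pink look-alike of the barrel1 alone.

How it is judged:
On the way, in this order (a step that is already met when the one before it is completed fails the run):
1. every bush is in the tray while every barrel is still in the sieve (x of bush1 in the frame of tray between -0.09 and 0.09 m and y of bush1 in the frame of tray between -0.12 and 0.12 m and z of bush1 in the frame of tray between -0.005 and 0.035 m and x of bush2 in the frame of tray between -0.09 and 0.09 m and y of bush2 in the frame of tray between -0.12 and 0.12 m and z of bush2 in the frame of tray between -0.005 and 0.035 m and x of bush3 in the frame of tray between -0.09 and 0.09 m and y of bush3 in the frame of tray between -0.12 and 0.12 m and z of bush3 in the frame of tray between -0.005 and 0.035 m and x of bush4 in the frame of tray between -0.09 and 0.09 m and y of bush4 in the frame of tray between -0.12 and 0.12 m and z of bush4 in the frame of tray between -0.005 and 0.035 m and x of bush5 in the frame of tray between -0.09 and 0.09 m and y of bush5 in the frame of tray between -0.12 and 0.12 m and z of bush5 in the frame of tray between -0.005 and 0.035 m and x of bush6 in the frame of tray between -0.09 and 0.09 m and y of bush6 in the frame of tray between -0.12 and 0.12 m and z of bush6 in the frame of tray between -0.005 and 0.035 m and x of barrel1 in the frame of sieve between -0.08 and 0.08 m and y of barrel1 in the frame of sieve between -0.078 and 0.078 m and z of barrel1 in the frame of sieve between -0.002 and 0.04 m and x of barrel2 in the frame of sieve between -0.08 and 0.08 m and y of barrel2 in the frame of sieve between -0.078 and 0.078 m and z of barrel2 in the frame of sieve between -0.002 and 0.04 m and x of barrel3 in the frame of sieve between -0.08 and 0.08 m and y of barrel3 in the frame of sieve between -0.078 and 0.078 m and z of barrel3 in the frame of sieve between -0.002 and 0.04 m and x of barrel4 in the frame of sieve between -0.08 and 0.08 m and y of barrel4 in the frame of sieve between -0.078 and 0.078 m and z of barrel4 in the frame of sieve between -0.002 and 0.04 m), for 0.1 s.
2. the sieve stands flat on the mat, let go, with every barrel in it (horizontal distance between sieve and mat below 0.05 m and height (world z) of sieve below 0.012 m and angle between sieve's own z axis and vertical below 0.1 rad and x of barrel1 in the frame of sieve between -0.08 and 0.08 m and y of barrel1 in the frame of sieve between -0.078 and 0.078 m and z of barrel1 in the frame of sieve between -0.002 and 0.04 m and x of barrel2 in the frame of sieve between -0.08 and 0.08 m and y of barrel2 in the frame of sieve between -0.078 and 0.078 m and z of barrel2 in the frame of sieve between -0.002 and 0.04 m and x of barrel3 in the frame of sieve between -0.08 and 0.08 m and y of barrel3 in the frame of sieve between -0.078 and 0.078 m and z of barrel3 in the frame of sieve between -0.002 and 0.04 m and x of barrel4 in the frame of sieve between -0.08 and 0.08 m and y of barrel4 in the frame of sieve between -0.078 and 0.078 m and z of barrel4 in the frame of sieve between -0.002 and 0.04 m and contact force between the fingers and sieve below 0.1 N and linear speed of sieve below 0.02 m/s), for 0.2 s.
3. the latch is turned open (value of joint latch above 1.3 rad), for 0.1 s.
4. the cover is slid open (value of joint cover above 0.14 m), for 0.1 s.
5. every barrel stands in the case, let go, the cover still open (x of barrel1 in the frame of case between -0.075 and 0.075 m and y of barrel1 in the frame of case between -0.075 and 0.075 m and z of barrel1 in the frame of case between 0 and 0.025 m and angle between each of barrel1, barrel2, barrel3, barrel4's own z axis and vertical below 0.3 rad and x of barrel2 in the frame of case between -0.075 and 0.075 m and y of barrel2 in the frame of case between -0.075 and 0.075 m and z of barrel2 in the frame of case between 0 and 0.025 m and x of barrel3 in the frame of case between -0.075 and 0.075 m and y of barrel3 in the frame of case between -0.075 and 0.075 m and z of barrel3 in the frame of case between 0 and 0.025 m and x of barrel4 in the frame of case between -0.075 and 0.075 m and y of barrel4 in the frame of case between -0.075 and 0.075 m and z of barrel4 in the frame of case between 0 and 0.025 m and contact force between the fingers and barrel1 below 0.1 N and contact force between the fingers and barrel2 below 0.1 N and contact force between the fingers and barrel3 below 0.1 N and contact force between the fingers and barrel4 below 0.1 N and value of joint cover above 0.1 m), for 0.2 s.
6. the cover is shut again (value of joint cover below 0.006 m), for 0.1 s.
At the end, for the whole second after the job is handed in: every bush lies in the tray; the empty sieve lies flat on the cork mat, its centre within 50 mm of the mat's; every barrel stands upright in the case's well at rest; the cover is shut to 8 mm and the latch turned back to within 0.2 rad of locked (x of bush1 in the frame of tray between -0.09 and 0.09 m and y of bush1 in the frame of tray between -0.12 and 0.12 m and z of bush1 in the frame of tray between -0.005 and 0.035 m and x of bush2 in the frame of tray between -0.09 and 0.09 m and y of bush2 in the frame of tray between -0.12 and 0.12 m and z of bush2 in the frame of tray between -0.005 and 0.035 m and x of bush3 in the frame of tray between -0.09 and 0.09 m and y of bush3 in the frame of tray between -0.12 and 0.12 m and z of bush3 in the frame of tray between -0.005 and 0.035 m and x of bush4 in the frame of tray between -0.09 and 0.09 m and y of bush4 in the frame of tray between -0.12 and 0.12 m and z of bush4 in the frame of tray between -0.005 and 0.035 m and x of bush5 in the frame of tray between -0.09 and 0.09 m and y of bush5 in the frame of tray between -0.12 and 0.12 m and z of bush5 in the frame of tray between -0.005 and 0.035 m and x of bush6 in the frame of tray between -0.09 and 0.09 m and y of bush6 in the frame of tray between -0.12 and 0.12 m and z of bush6 in the frame of tray between -0.005 and 0.035 m and x of barrel1 in the frame of case between -0.075 and 0.075 m and y of barrel1 in the frame of case between -0.075 and 0.075 m and z of barrel1 in the frame of case between 0 and 0.025 m and angle between each of barrel1, barrel2, barrel3, barrel4's own z axis and vertical below 0.3 rad and x of barrel2 in the frame of case between -0.075 and 0.075 m and y of barrel2 in the frame of case between -0.075 and 0.075 m and z of barrel2 in the frame of case between 0 and 0.025 m and x of barrel3 in the frame of case between -0.075 and 0.075 m and y of barrel3 in the frame of case between -0.075 and 0.075 m and z of barrel3 in the frame of case between 0 and 0.025 m and x of barrel4 in the frame of case between -0.075 and 0.075 m and y of barrel4 in the frame of case between -0.075 and 0.075 m and z of barrel4 in the frame of case between 0 and 0.025 m and horizontal distance between sieve and mat below 0.05 m and height (world z) of sieve below 0.012 m and angle between sieve's own z axis and vertical below 0.1 rad and value of joint cover below 0.008 m and value of joint latch below 0.2 rad and linear speed of each of barrel1, barrel2, barrel3, barrel4, sieve below 0.02 m/s); the robot touches nothing.
It fails at once if a bush is handled by the fingers inside the sieve ((contact force between the fingers and bush1 above 0.3 N and x of bush1 in the frame of sieve between -0.08 and 0.08 m and y of bush1 in the frame of sieve between -0.078 and 0.078 m and z of bush1 in the frame of sieve between -0.003 and 0.06 m) or (contact force between the fingers and bush2 above 0.3 N and x of bush2 in the frame of sieve between -0.08 and 0.08 m and y of bush2 in the frame of sieve between -0.078 and 0.078 m and z of bush2 in the frame of sieve between -0.003 and 0.06 m) or (contact force between the fingers and bush3 above 0.3 N and x of bush3 in the frame of sieve between -0.08 and 0.08 m and y of bush3 in the frame of sieve between -0.078 and 0.078 m and z of bush3 in the frame of sieve between -0.003 and 0.06 m) or (contact force between the fingers and bush4 above 0.3 N and x of bush4 in the frame of sieve between -0.08 and 0.08 m and y of bush4 in the frame of sieve between -0.078 and 0.078 m and z of bush4 in the frame of sieve between -0.003 and 0.06 m) or (contact force between the fingers and bush5 above 0.3 N and x of bush5 in the frame of sieve between -0.08 and 0.08 m and y of bush5 in the frame of sieve between -0.078 and 0.078 m and z of bush5 in the frame of sieve between -0.003 and 0.06 m) or (contact force between the fingers and bush6 above 0.3 N and x of bush6 in the frame of sieve between -0.08 and 0.08 m and y of bush6 in the frame of sieve between -0.078 and 0.078 m and z of bush6 in the frame of sieve between -0.003 and 0.06 m)).
It fails at once if a bystander is knocked away (distance of any of screwdriver, mug, loupe from where it was at the start of the episode above 0.04 m).
Of barrel1, barrel2, barrel3, barrel4 only 2 to 4 are there at a start; the rules pass over those that are not, and their reading is None.
Of bush1, bush2, bush3, bush4, bush5, bush6 only 3 to 6 are there at a start; the rules pass over those that are not, and their reading is None.
At some moment in a run one of barrel1, barrel2, barrel3, barrel4 may be knocked a few centimetres aside while the robot is not near it.
It also fails if it takes over 210 s, if anything falls off the work surface, if the arm or the gripper's body presses on something with over 40 N, if the wrist force passes 120 N, or if a joint passes its speed limit or range.

### The arm

A 7-joint arm with a two-finger parallel gripper is mounted at the origin on the work surface. World frame = base frame: x ahead of the robot, y to its left, z up, the work surface at z = 0. Lengths are in m, angles in rad, forces in N, time in s.
With the tool pointing down it reaches from about 0.425 to 0.925 m from the base axis. Payload 6.8 kg.
Tool frame: the origin (TCP) lies on the front face of the gripper's body, between the roots of the fingers; the fingertips stand 80 mm ahead of it and the grasp point (between the pads) lies 61 mm ahead of it; z points along the fingers, y is the line along which they close (so a half turn about z gives the same grasp; the last joint's range is limited). The gripper opens to 88 mm and grips with 3 to 60 N. Pads are 20 mm wide; open, the fingers measure 115 mm over their backs; the gripper's body (75 mm by 178 mm) begins 61 mm behind the grasp point.
Start: joints at [-1.372, 0.477, 0.022, 1.555, -0.011, 1.109, -0.083], TCP at [0.204, 0.643, 0.303] pointing down, gripper open.
Joint ranges: [-2.96, 2.96], [-0.34, 2.1], [-1.41, 1.46], [0.24, 2.44], [-1.37, 4.51], [0.17, 1.92], [-2.96, 2.96]. Speed limits (rad/s): [2.39, 2.39, 3.14, 3.14, 3.14, 3.14, 3.14].

### API

Orientations are given as a unit quaternion [x, y, z, w].
In Python, from bench import r gives the robot as it stands.
- The arm moves only by the tool apply_moves, never from a script. Its argument "targets" is a list of rows, each an object of numbers: "rx", "ry", "rz": the turn, a rotation vector about the tool's x, y, z in degrees; "tx", "ty", "tz": the shift along the tool's x, y, z in cm; "hand": the opening in per cent of the stroke, from 0 (shut) to 100 (fully open). A call has 1 to 12 rows; each row shifts and turns the commanded pose from where the row before left it, along the tool's axes as they then stand; what a row does not reach is not made up. A row lasts 1/12 s, in which the tool goes at most 41.7 mm and 7.16 degrees, less where a joint would pass 70% of its speed; a pose out of reach is approached as far as the arm can. A call with a gripper value outside its range is refused whole. The fingers move at their own pace and stop on an object; "squeeze" is the grip in N (left out, the last holds). Time passes only in rows, so rows that do not move let the fingers close. It gives the time, the measured TCP pose, the force, the opening and the grip force at its end, in the units of the state.
- r.get_obs(): the state, without advancing time (a new reading comes with each control period).
- r.camera(name): name is "scene" or "side" or "wrist"; returns the picture (420x560x3 uint8, blue, green, red); there is no depth.
- r.camera_info(name): a dict with "fx", "fy", "cx", "cy" (pixels), "world_from_camera" (4x4, takes a point from camera to world coordinates); the wrist camera has in their place "T_tool_cam" (4x4, takes a point from camera to tool coordinates, whose origin is the TCP and whose axes are the flange's). Camera axes: x right, y up, looking along -z (the intrinsics and any distortion apply to the point x, -y, -z); pixel columns grow to the right and rows downward; lengths in m; the calibration is good to about 2 mm. The wrist camera is an equidistant fisheye: a pixel r from the principal point sees the ray r / f radians off the axis. A picture is of the moment at which its call begins: read the wrist's pose just before it. camera_info takes no time and is no camera call.
- r.job_done(): hands the job in; it is judged then, once.
Trained networks look in the newest picture that a camera, given by its name, has taken for a name from the list of things; names that differ only in an ending like _2 or _b are one class to them, and where a whole thing is asked for, a point or a joint stands for the part that bears it (a point fixed in the world has none). Each returns a list of dicts, best first, with "conf" (0 to 1); they miss things now and then, are a little off and sometimes report something else, mostly with a low value. They report only what shows in the picture. A call takes as long as a camera call. They do not tell look-alikes from the thing itself.
- r.look_for(camera, name): "location" ([column, row] in pixels, amid what is visible of it).
- r.trace(camera, name): "mask" (420x560 bool, what is visible of it) and "location" ([column, row] in pixels, amid what is visible of it).
The state is a dict: "clock": time; "joint_positions": joint angles; "dq": joint speeds; "tau": joint torques, N m; "position": TCP position; "ee_rot": TCP orientation; "force": force on the tool from outside, world axes, zero at the start; "moment": the same for the moment, N m; "opening": finger opening in m; "finger_force": force on a finger pad.
Only numpy, scipy, OpenCV 4.12 (cv2) and the standard library are available. Lean on these libraries where they do the work, as an engineer would, in place of code of your own. Each camera call takes 0.05 s, during which the arm holds its last target. There are 200 camera calls.

## Working session

There is one attempt and no reset: what is moved stays moved. The work goes in short steps, Python scripts to look and compute and a tool call to move; the robot and the scene stay as the last step left them, time stands still between calls to the robot, and variables do not carry over. Pictures are saved under pics/ and viewed, at most 14 in all, crops included, and the job is handed in when it is done.

Besides the shell and the picture viewer there is one more tool, called after "Request:" as name([rows], argument=value, ...), one row to a line, values as JSON. apply_moves: Moves the arm, as the interface text tells. Its arguments: {"type":"object","properties":{"targets":{"type":"array","items":{"type":"object","properties":{"rx":{"type":"number"},"ry":{"type":"number"},"rz":{"type":"number"},"tx":{"type":"number"},"ty":{"type":"number"},"tz":{"type":"number"},"hand":{"type":"number"}}}},"squeeze":{"type":"number"}},"required":["targets"]}

```bash
ls; mkdir -p pics; python3 - <<'E'
from bench import r
import cv2,numpy as np
o=r.get_obs();print({k:np.round(v,3).tolist() for k,v in o.items()})
for c in("scene","side"):
    im=r.camera(c);cv2.imwrite(f"pics/{c}0.png",im)
    i=r.camera_info(c);print(c,i)
    for n in("tray","sieve","sieve_handle","barrel1","bush1","mat","case","cover_grip","latch_grip","screwdriver","mug","loupe"):
        print(n,[(np.round(d["location"]).tolist(),round(d["conf"],2)) for d in r.look_for(c,n)])
print(r.camera_info("wrist"))
E
```

```text
pics
{'clock': 0.0, 'joint_positions': [-1.372, 0.478, 0.022, 1.556, -0.011, 1.109, -0.083], 'dq': [-0.001, 0.001, -0.0, 0.001, 0.001, 0.002, 0.002], 'tau': [-0.001, -58.285, 1.534, -27.262, -0.054, 0.017, 0.0], 'position': [0.204, 0.643, 0.302], 'ee_rot': [0.153, 0.988, -0.001, -0.0], 'force': [-0.479, 0.42, -0.207], 'moment': [0.005, -0.025, 0.028], 'finger_force': 0.0, 'opening': 0.088}
scene {'fx': 386.57442324994537, 'fy': 386.57442324994537, 'cx': 281.26902392614323, 'cy': 211.50844125269242, 'world_from_camera': array([[ 0.14686253, -0.59572688,  0.78964605,  1.2524606 ],
       [ 0.98910891,  0.08058048, -0.12316793, -0.04007867],
       [ 0.00974439,  0.7991347 ,  0.60107302,  0.68295417],
       [ 0.        ,  0.        ,  0.        ,  1.        ]])}
tray [([248.0, 273.0], 0.62)]
sieve [([242.0, 279.0], 0.69)]
sieve_handle [([242.0, 274.0], 0.87)]
barrel1 [([251.0, 240.0], 0.78), ([258.0, 254.0], 0.77), ([224.0, 255.0], 0.7), ([314.0, 234.0], 0.7), ([326.0, 258.0], 0.69), ([228.0, 225.0], 0.66)]
bush1 []
mat [([109.0, 257.0], 0.83)]
case [([408.0, 252.0], 0.76)]
cover_grip 
[... 943 characters left out ...]
 ([258.0, 188.0], 0.58), ([274.0, 177.0], 0.27)]
cover_grip [([226.0, 316.0], 0.86)]
latch_grip [([202.0, 360.0], 0.96)]
screwdriver [([310.0, 230.0], 0.95)]
mug [([352.0, 182.0], 0.89)]
loupe [([316.0, 271.0], 0.82), ([201.0, 361.0], 0.66)]
{'fx': 325.19226210127806, 'fy': 325.19226210127806, 'cx': 277.9331059864034, 'cy': 204.9356861804124, 'T_tool_cam': array([[ 1.11064311e-04,  9.66800651e-01,  2.55531775e-01,
         7.00963005e-02],
       [ 9.99999994e-01, -1.02067625e-04, -4.84685873e-05,
        -8.35164362e-04],
       [-2.07779403e-05,  2.55531779e-01, -9.66800656e-01,
        -8.20390318e-02],
       [ 0.00000000e+00,  0.00000000e+00,  0.00000000e+00,
         1.00000000e+00]])}
```

View pics/scene0.png

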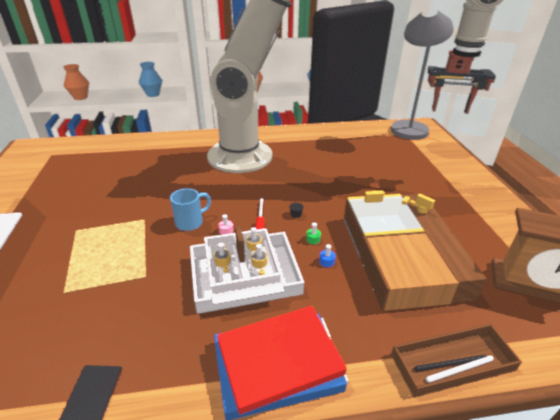

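View pics/side0.png

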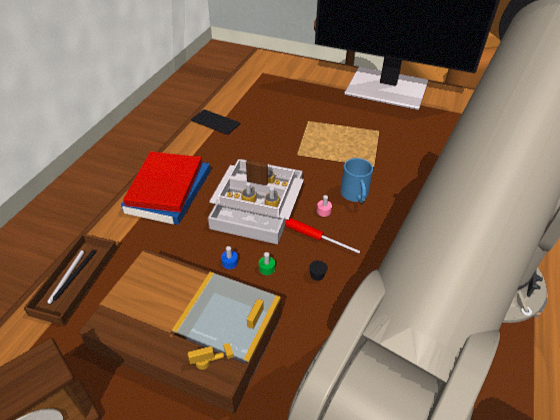

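The scene view shows the mat on the left (109,255), the tray and sieve at (245,270), and the case on the right (400,240). The pink (226,228), green (313,236) and blue (327,258) barrels are look-alikes. The real barrels are the steel-and-brass ones inside the sieve, at (251,240), (258,254) and (224,255). The bushes aren't clear yet. Next I'll fit the poses.

```bash
cat > h.py <<'E'
from bench import r
import cv2,numpy as np
from scipy.spatial.transform import Rotation as R
from scipy.optimize import minimize
def cam(c,obs=None):
    i=r.camera_info(c)
    if c=="wrist":
        o=obs or r.get_obs();T=np.eye(4);T[:3,:3]=R.from_quat(o["ee_rot"]).as_matrix();T[:3,3]=o["position"]
        return dict(i,T=T@i["T_tool_cam"],fish=True)
    return dict(i,T=i["world_from_camera"],fish=False)
def proj(k,P):
    P=np.atleast_2d(P);q=(P-k["T"][:3,3])@k["T"][:3,:3];x,y,z=q[:,0],-q[:,1],-q[:,2]
    if k["fish"]:
        h=np.hypot(x,y)+1e-12;s=np.arctan2(h,z)/h;u,v=x*s,y*s
    else: u,v=x/z,y/z
    return np.c_[k["cx"]+k["fx"]*u,k["cy"]+k["fy"]*v]
def ray(k,uv):
    u=(uv[0]-k["cx"])/k["fx"];v=(uv[1]-k["cy"])/k["fy"]
    if k["fish"]:
        t=np.hypot(u,v)+1e-12;d=np.array([np.sin(t)*u/t,np.sin(t)*v/t,np.cos(t)])
    else: d=np.array([u,v,1.])
    return k["T"][:3,:3]@(d*[1,-1,-1])
def at_z(k,uv,z):
    d=ray(k,uv);c=k["T"][:3,3];return c+d*(z-c[2])/d[2]
def place(p,P):  # p=x,y,yaw(rad)
    c,s=np.cos(p[2]),np.sin(p[2]);P=np.asarray(P,float)
    return np.c_[p[0]+c*P[:,0]-s*P[:,1],p[1]+s*P[:,0]+c*P[:,1],P[:,2]]
def box(x0,x1,y0,y1,z0,z1): return np.array([[x,y,z] for x in(x0,x1) for y in(y0,y1) for z in(z0,z1)])
def sil(k,p,boxes):
    m=np.zeros((420,560),np.uint8)
    for b in boxes: cv2.fillConvexPoly(m,cv2.convexHull(np.round(proj(k,place(p,b))*16).astype(np.int32)),1,shift=4)
    return m>0
def fit(views,boxes,p0,d=(.03,.03,.15)):
    def f(p):
        return -np.mean([(s&m).sum()/(s|m).sum() for k,m in views for s in[sil(k,p,boxes)]])
    S=np.array([p0]+[np.array(p0)+np.eye(3)[j]*d[j] for j in range(3)])
    q=minimize(f,p0,method="Nelder-Mead",options=dict(initial_simplex=S,xatol=1e-4,fatol=1e-5))
    q=minimize(f,q.x,method="Nelder-Mead",options=dict(initial_simplex=q.x+.3*(S-S[0]),xatol=1e-4,fatol=1e-5))
    return q.x,-q.fun
E
cat > a.py <<'E'
from h import *
ks={c:cam(c) for c in("scene","side")}
[r.camera(c) for c in ks]
B=dict(mat=[box(-.115,.115,-.09,.09,0,.004)],case=[box(-.083,.249,-.083,.143,0,.071)],
 sieve=[box(-.105,.105,-.076,.076,.035,.066),box(-.0275,.0275,-.007,.007,.066,.132)],tray=[box(-.09,.09,-.12,.12,0,.04)])
for n,z in(("mat",.0),("case",.04),("sieve",.04),("tray",.02)):
    V=[]
    for c,k in ks.items():
        for d in r.trace(c,n)[:2]:
            print(n,c,np.round(d["location"]),round(d["conf"],2),d["mask"].sum(),np.round(at_z(k,d["location"],z),3))
        d=r.trace(c,n)
        if d: V.append((k,d[0]["mask"]))
    for v in V+[V]:
        v=v if isinstance(v,list) else [v]
        p0=at_z(ks["scene"],{"mat":(109,257),"case":(390,240),"sieve":(242,275),"tray":(245,275)}[n],z)
        best=max((fit(v,B[n],[p0[0],p0[1],y]) for y in(-.3,.3)),key=lambda t:t[1])
        print(n,len(v),np.round(best[0],4),round(best[1],3))
for n,z in(("cover_grip",.094),("latch_grip",.1035),("sieve_handle",.118)):
    for c,k in ks.items():
        for d in r.look_for(c,n)[:1]: print(n,c,np.round(at_z(k,d["location"],z),4))
E
python3 a.py
```

```text
mat scene [108. 256.] 0.72 4485 [ 0.481 -0.362  0.   ]
mat scene [258. 220.] 0.48 90 [0.385 0.03  0.   ]
mat side [338. 143.] 0.83 2492 [ 0.471 -0.361  0.   ]
mat 1 [ 0.4676 -0.3635  0.1269] 0.96
mat 1 [ 0.4659 -0.3657  0.1136] 0.88
mat 2 [ 0.4681 -0.3645  0.1541] 0.918
case scene [411. 253.] 0.86 11615 [0.617 0.38  0.04 ]
case scene [297. 210.] 0.38 179 [0.407 0.137 0.04 ]
case side [190. 327.] 0.81 20055 [0.563 0.387 0.04 ]
case 1 [ 0.4929  0.3536 -0.0294] 0.969
case 1 [ 0.4954  0.3541 -0.0242] 0.986
case 2 [ 0.4941  0.354  -0.0262] 0.976
sieve scene [243. 281.] 0.64 2647 [ 0.651 -0.03   0.04 ]
sieve scene [422. 205.] 0.24 277 [0.433 0.493 0.04 ]
sieve side [259. 187.] 0.91 2876 [ 0.599 -0.046  0.04 ]
sieve side [245. 224.] 0.56 2035 [0.579 0.088 0.04 ]
sieve 1 [ 0.5903 -0.0307  0.0898] 0.528
sieve 1 [ 0.5978 -0.0348  0.0964] 0.693
sieve 2 [ 0.5944 -0.0335  0.1149] 0.605
tray side [246. 221.] 0.6 1975 [0.588 0.063 0.02 ]
tray side [316. 270.] 0.6 272 [0.376 0.142 0.02 ]
tray 1 [ 0.5955 -0.0233  0.0969] 0.36
tray 1 [ 0.5955 -0.0233  0.0969] 0.36
cover_grip scene [0.5277 0.3275 0.094 ]
cover_grip side [0.4851 0.3654 0.094 ]
latch_grip scene [0.5131 0.4411 0.1035]
latch_grip side [0.4834 0.4676 0.1035]
sieve_handle scene [ 0.7049 -0.0334  0.118 ]
sieve_handle side [0.5594 0.0457 0.118 ]
```

Request:
apply_moves([
  {"rz": -6},
  {"rz": -6},
  {"rz": -6},
  {"rz": -6},
  {"tx": -1.6,"ty": -3.7},
  {"tx": -1.6,"ty": -3.7},
  {"tx": -1.6,"ty": -3.7},
  {"tx": -1.6,"ty": -3.7},
  {"tx": -1.6,"ty": -3.7},
  {"tx": -1.6,"ty": -3.7},
  {"tx": -1.6,"ty": -3.7},
  {"tx": -1.6,"ty": -3.7},
])

```text
validation failed for argument at $.ta...
```

```bash
cat > wl.py <<'E'
import sys
from h import *
o=r.get_obs();k=cam("wrist",o);im=r.camera("wrist");cv2.imwrite(sys.argv[1],im)
print(np.round(o["position"],4),np.round(R.from_quat(o["ee_rot"]).as_matrix(),3).tolist())
for a in sys.argv[2:]:
    n,z=a.split(":")
    for d in r.look_for("wrist",n): print(n,np.round(d["location"],1),round(d["conf"],2),np.round(at_z(k,d["location"],float(z)),4))
E
python3 wl.py pics/w_case.png cover_grip:.1065 latch_grip:.1145
```

```text
[0.2039 0.6435 0.3027] [[-0.953, 0.302, -0.0], [0.302, 0.953, 0.0], [0.0, 0.0, -1.0]]
```

Request:
apply_moves([
  {"rx": 0,"ry": 0,"rz": -6,"tx": 0,"ty": 0,"tz": 0,"hand": 100},
])

```text
clock: 2.73
position: [0.2037, 0.6435, 0.3026]
ee_rot: [0.101, 0.995, -0.0, 0.0]
force: [0.3, 0.5, -0.6]
opening: 0.0877
finger_force: 0.0
```

Request:
apply_moves([
  {"rz": -6,"hand": 100},
  {"rz": -6,"tx": 0,"hand": 100},
])

```text
validation failed for argument at $.ta...
```

All fields seem to be required.

Request:
apply_moves([
  {"rx": 0,"ry": 0,"rz": -6,"tx": 0,"ty": 0,"tz": 0,"hand": 100},
  {"rx": 0,"ry": 0,"rz": -6,"tx": 0,"ty": 0,"tz": 0,"hand": 100},
  {"rx": 0,"ry": 0,"rz": -6,"tx": 0,"ty": 0,"tz": 0,"hand": 100},
  {"rx": 0,"ry": 0,"rz": 0,"tx": -1.6,"ty": -3.7,"tz": 0,"hand": 100},
  {"rx": 0,"ry": 0,"rz": 0,"tx": -1.6,"ty": -3.7,"tz": 0,"hand": 100},
  {"rx": 0,"ry": 0,"rz": 0,"tx": -1.6,"ty": -3.7,"tz": 0,"hand": 100},
  {"rx": 0,"ry": 0,"rz": 0,"tx": -1.6,"ty": -3.7,"tz": 0,"hand": 100},
  {"rx": 0,"ry": 0,"rz": 0,"tx": -1.6,"ty": -3.7,"tz": 0,"hand": 100},
  {"rx": 0,"ry": 0,"rz": 0,"tx": -1.6,"ty": -3.7,"tz": 0,"hand": 100},
  {"rx": 0,"ry": 0,"rz": 0,"tx": -1.6,"ty": -3.7,"tz": 0,"hand": 100},
  {"rx": 0,"ry": 0,"rz": 0,"tx": -1.6,"ty": -3.7,"tz": 0,"hand": 100},
])

```text
clock: 3.65
position: [0.3649, 0.3618, 0.3029]
ee_rot: [-0.056, 0.998, 0.0, 0.0]
force: [1.3, 0.2, 0.3]
opening: 0.0877
finger_force: 0.0
```

```bash
python3 wl.py pics/w_case.png cover_grip:.1065 latch_grip:.1145
```

```text
[0.3649 0.3618 0.3029] [[-0.994, -0.112, 0.0], [-0.112, 0.994, 0.001], [-0.0, 0.001, -1.0]]
cover_grip [259.2 280.3] 0.95 [0.4448 0.3522 0.1065]
latch_grip [360.6 333.7] 0.69 [0.4953 0.4634 0.1145]
```

Request:
apply_moves([
  {"rx": 0,"ry": 0,"rz": 0,"tx": -1.6,"ty": -3.8,"tz": 0,"hand": 100},
  {"rx": 0,"ry": 0,"rz": 0,"tx": -1.6,"ty": -3.8,"tz": 0,"hand": 100},
  {"rx": 0,"ry": 0,"rz": 0,"tx": -1.6,"ty": -3.8,"tz": 0,"hand": 100},
  {"rx": 0,"ry": 0,"rz": 0,"tx": -1.6,"ty": -3.8,"tz": 0,"hand": 100},
  {"rx": 0,"ry": 0,"rz": 0,"tx": -1.6,"ty": -3.8,"tz": 0,"hand": 100},
  {"rx": 0,"ry": 0,"rz": 0,"tx": -1.6,"ty": -3.8,"tz": 0,"hand": 100},
  {"rx": 0,"ry": 0,"rz": 0,"tx": -1.6,"ty": -3.8,"tz": 0,"hand": 100},
  {"rx": 0,"ry": 0,"rz": 0,"tx": -1.6,"ty": -3.8,"tz": 0,"hand": 100},
  {"rx": 0,"ry": 0,"rz": 0,"tx": -1.6,"ty": -3.8,"tz": 0,"hand": 100},
  {"rx": 0,"ry": 0,"rz": 0,"tx": -1.6,"ty": -3.8,"tz": 0,"hand": 100},
  {"rx": 0,"ry": 0,"rz": 0,"tx": -1.6,"ty": -3.8,"tz": 0,"hand": 100},
])

```text
clock: 4.72
position: [0.5871, -0.0318, 0.3027]
ee_rot: [-0.057, 0.998, 0.0, 0.0]
force: [0.2, 0.8, 0.6]
opening: 0.0878
finger_force: 0.0
```

```bash
python3 wl.py pics/w1.png sieve_handle:.137 barrel1:.099 bush1:.053 sieve:.06 tray:.02
```

```text
[ 0.5871 -0.0318  0.3027] [[-0.993, -0.115, 0.001], [-0.115, 0.993, 0.001], [-0.001, 0.001, -1.0]]
sieve_handle [279.2 183.2] 0.79 [ 0.565  -0.0338  0.137 ]
barrel1 [237.9 185.3] 0.95 [ 0.5784 -0.0694  0.099 ]
barrel1 [317.  149.8] 0.92 [ 0.5385 -0.0031  0.099 ]
barrel1 [268.4  37.5] 0.89 [ 0.4439 -0.057   0.099 ]
barrel1 [444.7 191.6] 0.86 [0.56   0.1305 0.099 ]
barrel1 [446.7 124.5] 0.76 [0.4951 0.1194 0.099 ]
bush1 [239.3 151.9] 0.73 [ 0.5532 -0.0759  0.053 ]
bush1 [241.2 206.4] 0.62 [ 0.6106 -0.0686  0.053 ]
bush1 [240.6 135.2] 0.5 [ 0.5359 -0.0763  0.053 ]
bush1 [317.9 205.3] 0.5 [0.6001 0.0121 0.053 ]
sieve [277.4 181.7] 0.92 [ 0.5785 -0.0337  0.06  ]
tray [288.4 180.3] 0.6 [ 0.583  -0.0205  0.02  ]
```

View pics/w1.png

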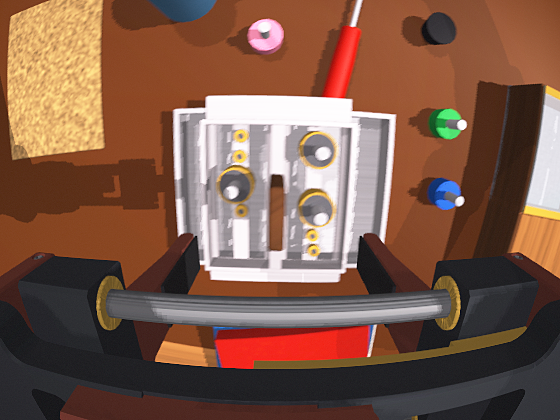

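The wrist view shows three real steel-and-brass barrels in the sieve, at (236,185), (318,150) and (315,208). It also shows five bushes, at (241,136), (239,155), (241,211), (313,236) and (313,250). The pink (265,37), green (446,124) and blue (446,192) ones sit outside the sieve, so they are the look-alikes. The handle is at (277,213). I'll refine the sieve pose and confirm with a crop.

```bash
cat > b.py <<'E'
from h import *
o=r.get_obs();k=cam("wrist",o);im=r.camera("wrist")
m=r.trace("wrist","sieve")[0]["mask"].astype(np.uint8)
h=np.zeros_like(m);cs,_=cv2.findContours(m,0,2);cv2.drawContours(h,[cv2.convexHull(max(cs,key=len))],-1,1,-1)
for z in(.035,.04):
    bx=[box(-.105,.105,-.076,.076,z,z+.031)]
    def hull(p): 
        return sil(k,p,bx)
    q=fit([(k,h>0)],bx,[.59,-.033,.11]);print(z,np.round(q[0],4),round(q[1],3))
p=q[0]
q2=[fit([(k,h>0)],[box(-.105,.105,-.072,.072,.04,.071)],[.59,-.033,.11])];print(q2)
big=cv2.resize(im[85:295,165:405],None,fx=3,fy=3,interpolation=cv2.INTER_CUBIC)
def dr(P,c):
    a=(proj(k,place(p,P))-[165,85])*3
    cv2.polylines(big,[np.round(a).astype(int)],True,c,1)
rc=lambda x,y,z,x0=0,y0=0:[[x0-x,y0-y,z],[x0+x,y0-y,z],[x0+x,y0+y,z],[x0-x,y0+y,z]]
dr(rc(.105,.076,.071),(0,0,255));dr(rc(.0275,.007,.137),(0,255,0));dr(rc(.075,.072,.045),(255,0,0));dr(rc(.09,.12,.04),(255,0,255))
big=cv2.resize(big,None,fx=.85,fy=.85)
cv2.imwrite("pics/w1c.png",big)
E
python3 b.py
```

```text
0.035 [ 0.5934 -0.0312  0.0949] 0.923
0.04 [ 0.594  -0.0312  0.0994] 0.921
[(array([ 0.59415543, -0.03068262,  0.09568756]), np.float64(0.8887306753458096))]
```

View pics/w1c.png

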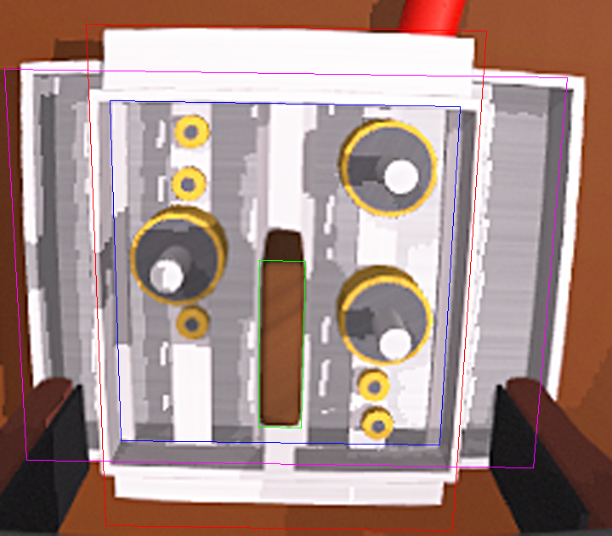

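The crop confirms the three steel-and-brass barrels in the sieve and five bushes. The handle outline (green) matches well. I'll go down and grip.

Request:
apply_moves([
  {"rx": 0,"ry": 0,"rz": 1,"tx": -0.7,"ty": 0,"tz": 3.5,"hand": 100},
  {"rx": 0,"ry": 0,"rz": 0,"tx": 0,"ty": 0,"tz": 3.5,"hand": 100},
  {"rx": 0,"ry": 0,"rz": 0,"tx": 0,"ty": 0,"tz": 2.5,"hand": 100},
  {"rx": 0,"ry": 0,"rz": 0,"tx": 0,"ty": 0,"tz": 1.4,"hand": 100},
  {"rx": 0,"ry": 0,"rz": 0,"tx": 0,"ty": 0,"tz": 0.8,"hand": 100},
  {"rx": 0,"ry": 0,"rz": 0,"tx": 0,"ty": 0,"tz": 0,"hand": 100},
  {"rx": 0,"ry": 0,"rz": 0,"tx": 0,"ty": 0,"tz": 0,"hand": 0},
  {"rx": 0,"ry": 0,"rz": 0,"tx": 0,"ty": 0,"tz": 0,"hand": 0},
  {"rx": 0,"ry": 0,"rz": 0,"tx": 0,"ty": 0,"tz": 0,"hand": 0},
  {"rx": 0,"ry": 0,"rz": 0,"tx": 0,"ty": 0,"tz": 0,"hand": 0},
  {"rx": 0,"ry": 0,"rz": 0,"tx": 0,"ty": 0,"tz": 0,"hand": 0},
  {"rx": 0,"ry": 0,"rz": 0,"tx": 0,"ty": 0,"tz": 0,"hand": 0},
], squeeze=50)

```text
clock: 6.12
position: [0.5929, -0.0313, 0.1861]
ee_rot: [-0.047, 0.999, 0.0, 0.0]
force: [-0.7, 0.0, 0.2]
opening: 0.0512
finger_force: 0.0
```

Request:
apply_moves([
  {"rx": 0,"ry": 0,"rz": 0,"tx": 0,"ty": 0,"tz": 0,"hand": 0},
  {"rx": 0,"ry": 0,"rz": 0,"tx": 0,"ty": 0,"tz": 0,"hand": 0},
  {"rx": 0,"ry": 0,"rz": 0,"tx": 0,"ty": 0,"tz": 0,"hand": 0},
  {"rx": 0,"ry": 0,"rz": 0,"tx": 0,"ty": 0,"tz": 0,"hand": 0},
  {"rx": 0,"ry": 0,"rz": 0,"tx": 0,"ty": 0,"tz": 0,"hand": 0},
  {"rx": 0,"ry": 0,"rz": 0,"tx": 0,"ty": 0,"tz": 0,"hand": 0},
  {"rx": 0,"ry": 0,"rz": 0,"tx": 0,"ty": 0,"tz": 0,"hand": 0},
  {"rx": 0,"ry": 0,"rz": 0,"tx": 0,"ty": 0,"tz": 0,"hand": 0},
], squeeze=50)

```text
clock: 6.78
position: [0.5927, -0.0311, 0.1856]
ee_rot: [-0.047, 0.999, 0.0, -0.0]
force: [0.2, 1.2, -0.2]
opening: 0.0138
finger_force: 50.0
```

Request:
apply_moves([
  {"rx": 0,"ry": 0,"rz": 0,"tx": 0,"ty": 0,"tz": -0.4,"hand": 0},
  {"rx": 0,"ry": 0,"rz": 0,"tx": 0,"ty": 0,"tz": -0.4,"hand": 0},
  {"rx": 0,"ry": 0,"rz": 0,"tx": 0,"ty": 2.6,"tz": 0,"hand": 0},
  {"rx": 0,"ry": 0,"rz": 0,"tx": 0,"ty": -4,"tz": 0,"hand": 0},
  {"rx": 0,"ry": 0,"rz": 0,"tx": 0,"ty": 4,"tz": 0,"hand": 0},
  {"rx": 0,"ry": 0,"rz": 0,"tx": 0,"ty": -4,"tz": 0,"hand": 0},
  {"rx": 0,"ry": 0,"rz": 0,"tx": 0,"ty": 4,"tz": 0,"hand": 0},
  {"rx": 0,"ry": 0,"rz": 0,"tx": 0,"ty": -4,"tz": 0,"hand": 0},
  {"rx": 0,"ry": 0,"rz": 0,"tx": 0,"ty": 4,"tz": 0,"hand": 0},
  {"rx": 0,"ry": 0,"rz": 0,"tx": 0,"ty": -2,"tz": 0,"hand": 0},
  {"rx": 0,"ry": 0,"rz": 0,"tx": 0,"ty": 0,"tz": 0,"hand": 0},
  {"rx": 0,"ry": 0,"rz": 0,"tx": 0,"ty": 0,"tz": 0,"hand": 0},
], squeeze=58)

```text
clock: 7.78
position: [0.5918, -0.0264, 0.1936]
ee_rot: [-0.046, 0.999, -0.001, -0.0]
force: [-0.2, 0.3, -5.0]
opening: 0.0135
finger_force: 58.0
```

```bash
cat > s.py <<'E'
import sys
from h import *
t=sys.argv[1];o=r.get_obs();print(np.round(o["position"],4),o["opening"])
w=r.camera("wrist");
for c in("wrist","scene","side"):
    if c!="wrist": im=r.camera(c)
    for n in("bush1","barrel1"): print(c,n,[(np.round(d["location"]).tolist(),round(d["conf"],2)) for d in r.look_for(c,n)])
    if c=="side": s=cv2.resize(im[130:260,190:330],(560,520),interpolation=cv2.INTER_CUBIC)
w=cv2.resize(w[60:300,150:420],(585,520),interpolation=cv2.INTER_CUBIC)
cv2.imwrite(f"pics/{t}.png",cv2.resize(np.hstack([w,s]),(800,364)))
E
python3 s.py shake1
```

```text
[ 0.5918 -0.0264  0.1936] 0.01354862816108817
wrist bush1 [([307.0, 156.0], 0.64), ([203.0, 152.0], 0.63)]
wrist barrel1 [([496.0, 207.0], 0.93), ([346.0, 243.0], 0.91), ([495.0, 117.0], 0.65), ([231.0, 199.0], 0.64), ([254.0, 10.0], 0.64), ([348.0, 159.0], 0.59)]
scene bush1 []
scene barrel1 [([265.0, 255.0], 0.85), ([261.0, 242.0], 0.8), ([327.0, 259.0], 0.75), ([231.0, 251.0], 0.65), ([313.0, 234.0], 0.61), ([226.0, 226.0], 0.55)]
side bush1 [([228.0, 317.0], 0.55)]
side barrel1 [([273.0, 179.0], 0.64), ([269.0, 266.0], 0.64), ([322.0, 207.0], 0.59), ([231.0, 257.0], 0.51), ([270.0, 200.0], 0.5), ([248.0, 194.0], 0.48), ([204.0, 356.0], 0.25)]
```

View pics/shake1.png

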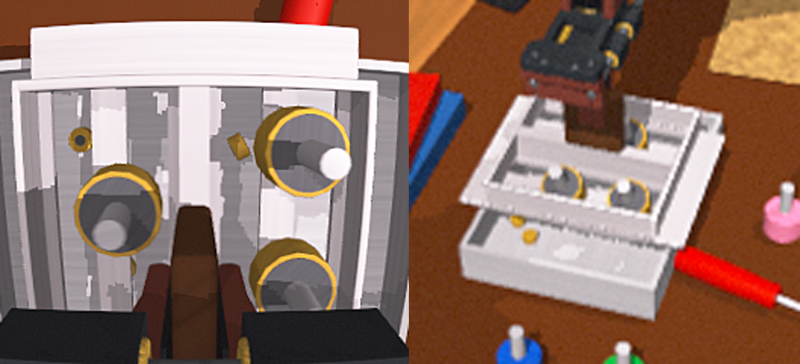

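Bushes have dropped: two show in the tray in the side view (517,217) and (530,236), and others show in the left slot (80,139) and right slot (237,147). The barrels are still upright. One more round to be sure.

Request:
apply_moves([
  {"rx": 0,"ry": 0,"rz": 0,"tx": 0,"ty": 2,"tz": 0,"hand": 0},
  {"rx": 0,"ry": 0,"rz": 0,"tx": 0,"ty": -4,"tz": 0,"hand": 0},
  {"rx": 0,"ry": 0,"rz": 0,"tx": 0,"ty": 4,"tz": 0,"hand": 0},
  {"rx": 0,"ry": 0,"rz": 0,"tx": 0,"ty": -4,"tz": 0,"hand": 0},
  {"rx": 0,"ry": 0,"rz": 0,"tx": 0,"ty": 4,"tz": 0,"hand": 0},
  {"rx": 0,"ry": 0,"rz": 0,"tx": 0,"ty": -4,"tz": 0,"hand": 0},
  {"rx": 0,"ry": 0,"rz": 0,"tx": 0,"ty": 4,"tz": 0,"hand": 0},
  {"rx": 0,"ry": 0,"rz": 0,"tx": 0,"ty": -4,"tz": 0,"hand": 0},
  {"rx": 0,"ry": 0,"rz": 0,"tx": 0,"ty": 4,"tz": 0,"hand": 0},
  {"rx": 0,"ry": 0,"rz": 0,"tx": 0,"ty": -2,"tz": 0,"hand": 0},
  {"rx": 0,"ry": 0,"rz": 0,"tx": 0,"ty": 0,"tz": 0,"hand": 0},
  {"rx": 0,"ry": 0,"rz": 0,"tx": 0,"ty": 0,"tz": 0,"hand": 0},
], squeeze=58)

```text
clock: 9.23
position: [0.5921, -0.0261, 0.1937]
ee_rot: [-0.047, 0.999, -0.0, 0.0]
force: [1.3, 0.2, -5.3]
opening: 0.0138
finger_force: 58.0
```

Request:
apply_moves([
  {"rx": 0,"ry": 0,"rz": 0,"tx": 0,"ty": 0,"tz": -1,"hand": 0},
  {"rx": 0,"ry": 0,"rz": 0,"tx": 0,"ty": 0,"tz": -2,"hand": 0},
  {"rx": 0,"ry": 0,"rz": 0,"tx": 0,"ty": 0,"tz": -2,"hand": 0},
  {"rx": 0,"ry": 0,"rz": 0,"tx": 0,"ty": 0,"tz": -2,"hand": 0},
  {"rx": 0,"ry": 0,"rz": 0,"tx": 0,"ty": 0,"tz": -1,"hand": 0},
  {"rx": 0,"ry": 0,"rz": 0,"tx": 0,"ty": 0,"tz": 0,"hand": 0},
], squeeze=58)

```text
clock: 9.73
position: [0.5935, -0.0252, 0.2767]
ee_rot: [-0.047, 0.999, 0.0, 0.003]
force: [-0.8, -0.9, -4.8]
opening: 0.0139
finger_force: 58.0
```

```bash
python3 s.py shake2
```

```text
[ 0.5935 -0.0252  0.2767] 0.013884100079777991
wrist bush1 [([298.0, 146.0], 0.5), ([315.0, 240.0], 0.47)]
wrist barrel1 [([260.0, 26.0], 0.96), ([452.0, 113.0], 0.91), ([238.0, 192.0], 0.81), ([453.0, 186.0], 0.79), ([275.0, 143.0], 0.68), ([351.0, 244.0], 0.65)]
scene bush1 []
scene barrel1 [([229.0, 222.0], 0.8), ([325.0, 258.0], 0.79), ([267.0, 228.0], 0.75), ([314.0, 237.0], 0.51)]
side bush1 [([261.0, 166.0], 0.75), ([229.0, 317.0], 0.72)]
side barrel1 [([325.0, 209.0], 0.81), ([269.0, 264.0], 0.75), ([269.0, 174.0], 0.73), ([204.0, 354.0], 0.62), ([229.0, 260.0], 0.59), ([272.0, 154.0], 0.58), ([242.0, 170.0], 0.44)]
```

View pics/shake2.png

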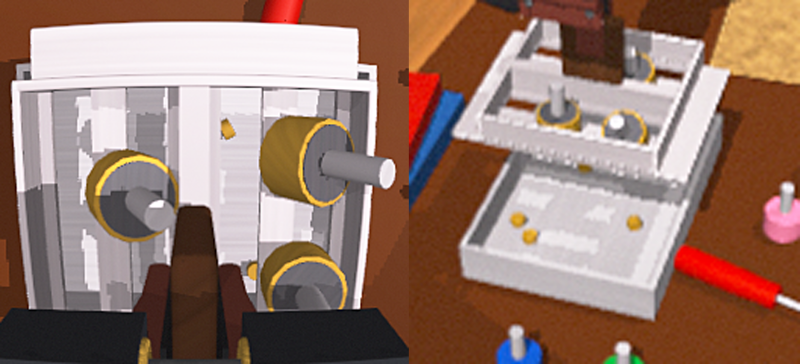

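The side view shows three bushes on the tray floor, at (517,217), (530,236) and (634,221), plus one at (585,167) partly under the sieve. The upper-right barrel in the wrist view (300,160) looks leaning. I'll carry the sieve partway toward the mat and check the open tray before going on.

Request:
apply_moves([
  {"rx": 0,"ry": 0,"rz": -0.5,"tx": 0.4,"ty": -0.8,"tz": 0,"hand": 0},
  {"rx": 0,"ry": 0,"rz": -0.5,"tx": 0.8,"ty": -1.6,"tz": 0,"hand": 0},
  {"rx": 0,"ry": 0,"rz": -0.5,"tx": 1.2,"ty": -2.5,"tz": 0,"hand": 0},
  {"rx": 0,"ry": 0,"rz": 0,"tx": 1.3,"ty": -2.8,"tz": 0,"hand": 0},
  {"rx": 0,"ry": 0,"rz": 0,"tx": 1.4,"ty": -2.8,"tz": 0,"hand": 0},
  {"rx": 0,"ry": 0,"rz": 0,"tx": 1.4,"ty": -2.8,"tz": 0,"hand": 0},
  {"rx": 0,"ry": 0,"rz": 0,"tx": 1.4,"ty": -2.8,"tz": 0,"hand": 0},
  {"rx": 0,"ry": 0,"rz": 0,"tx": 1.4,"ty": -2.8,"tz": 0,"hand": 0},
  {"rx": 0,"ry": 0,"rz": 0,"tx": 1.2,"ty": -2.5,"tz": 0,"hand": 0},
  {"rx": 0,"ry": 0,"rz": 0,"tx": 0.8,"ty": -1.6,"tz": 0,"hand": 0},
  {"rx": 0,"ry": 0,"rz": 0,"tx": 0.4,"ty": -0.8,"tz": 0,"hand": 0},
  {"rx": 0,"ry": 0,"rz": 0,"tx": 0,"ty": 0,"tz": 0,"hand": 0},
])

```text
clock: 11.18
position: [0.5024, -0.2782, 0.2737]
ee_rot: [-0.058, 0.998, -0.001, -0.0]
force: [0.1, 0.0, -4.9]
opening: 0.0135
finger_force: 58.0
```

```bash
cat > c.py <<'E'
from h import *
o=r.get_obs();print(np.round(o["position"],4))
w=r.camera("wrist");a=r.camera("scene");s=r.camera("side")
for c in("side","scene"): print(c,[(np.round(d["location"]).tolist(),round(d["conf"],2)) for d in r.look_for(c,"bush1")])
A=cv2.resize(s[180:250,195:310],(400,244),interpolation=cv2.INTER_CUBIC)
B=cv2.resize(a[225:315,180:310],(400,277),interpolation=cv2.INTER_CUBIC)
W=cv2.resize(w[40:310,120:430],(400,348),interpolation=cv2.INTER_CUBIC)
S=cv2.resize(s[80:160,250:380],(400,246),interpolation=cv2.INTER_CUBIC)
X=np.zeros((600,800,3),np.uint8);X[:244,:400]=A;X[250:527,:400]=B;X[:348,400:]=W;X[352:598,400:]=S
cv2.imwrite("pics/tray.png",X)
E
python3 c.py
```

```text
[ 0.5024 -0.2782  0.2737]
side []
scene [([423.0, 205.0], 0.57)]
```

View pics/tray.png

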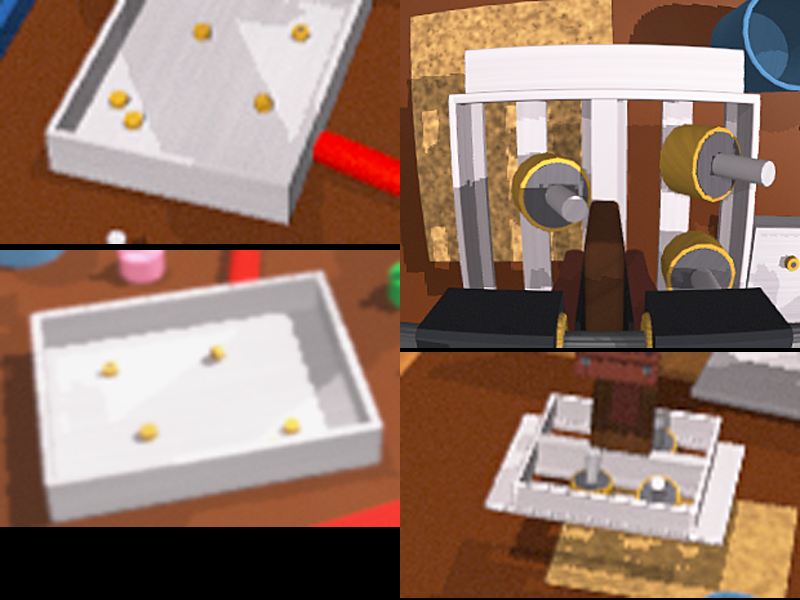

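All five bushes lie in the open tray, at (202,32), (300,33), (263,103), (118,98) and (133,120) in the side crop. The three barrels are in the sieve and one leans. I'll continue to the mat.

Request:
apply_moves([
  {"rx": 0,"ry": 0,"rz": 0,"tx": 0.6,"ty": -1,"tz": 0,"hand": 0},
  {"rx": 0,"ry": 0,"rz": 0,"tx": 1.1,"ty": -2,"tz": 0,"hand": 0},
  {"rx": 0,"ry": 0,"rz": 0,"tx": 1.1,"ty": -2.1,"tz": 1,"hand": 0},
  {"rx": 0,"ry": 0,"rz": 0,"tx": 1,"ty": -2,"tz": 1.5,"hand": 0},
  {"rx": 0,"ry": 0,"rz": 0,"tx": 0.6,"ty": -1,"tz": 2,"hand": 0},
  {"rx": 0,"ry": 0,"rz": 0,"tx": 0,"ty": 0,"tz": 2,"hand": 0},
  {"rx": 0,"ry": 0,"rz": 0,"tx": 0,"ty": 0,"tz": 2,"hand": 0},
  {"rx": 0,"ry": 0,"rz": 0,"tx": 0,"ty": 0,"tz": 1.5,"hand": 0},
  {"rx": 0,"ry": 0,"rz": 0,"tx": 0,"ty": 0,"tz": 1,"hand": 0},
  {"rx": 0,"ry": 0,"rz": 0,"tx": 0,"ty": 0,"tz": 0.6,"hand": 0},
  {"rx": 0,"ry": 0,"rz": 0,"tx": 0,"ty": 0,"tz": 0.3,"hand": 0},
  {"rx": 0,"ry": 0,"rz": 0,"tx": 0,"ty": 0,"tz": 0,"hand": 0},
])

```text
clock: 12.43
position: [0.4702, -0.3611, 0.1546]
ee_rot: [-0.061, 0.998, -0.0, -0.0]
force: [-0.8, -0.1, -5.4]
opening: 0.0135
finger_force: 58.0
```

Request:
apply_moves([
  {"rx": 0,"ry": 0,"rz": 0,"tx": 0,"ty": 0,"tz": 0.3,"hand": 0},
  {"rx": 0,"ry": 0,"rz": 0,"tx": 0,"ty": 0,"tz": 0.2,"hand": 0},
  {"rx": 0,"ry": 0,"rz": 0,"tx": 0,"ty": 0,"tz": 0,"hand": 0},
])

```text
clock: 12.68
position: [0.4703, -0.3612, 0.1499]
ee_rot: [-0.06, 0.998, -0.0, 0.0]
force: [0.3, -0.6, -5.2]
opening: 0.0136
finger_force: 58.0
```

Request:
apply_moves([
  {"rx": 0,"ry": 0,"rz": 0,"tx": 0,"ty": 0,"tz": 0.2,"hand": 0},
  {"rx": 0,"ry": 0,"rz": 0,"tx": 0,"ty": 0,"tz": 0.1,"hand": 0},
  {"rx": 0,"ry": 0,"rz": 0,"tx": 0,"ty": 0,"tz": 0,"hand": 0},
])

```text
clock: 12.93
position: [0.4704, -0.3613, 0.1496]
ee_rot: [-0.06, 0.998, 0.0, 0.001]
force: [-6.9, 5.7, 19.2]
opening: 0.0136
finger_force: 58.0
```

Request:
apply_moves([
  {"rx": 0,"ry": 0,"rz": 0,"tx": 0,"ty": 0,"tz": -0.2,"hand": 40},
  {"rx": 0,"ry": 0,"rz": 0,"tx": 0,"ty": 0,"tz": 0,"hand": 40},
  {"rx": 0,"ry": 0,"rz": 0,"tx": 0,"ty": 0,"tz": 0,"hand": 40},
  {"rx": 0,"ry": 0,"rz": 0,"tx": 0,"ty": 0,"tz": 0,"hand": 40},
  {"rx": 0,"ry": 0,"rz": 0,"tx": 0,"ty": 0,"tz": 0,"hand": 40},
  {"rx": 0,"ry": 0,"rz": 0,"tx": 0,"ty": 0,"tz": -1,"hand": 40},
  {"rx": 0,"ry": 0,"rz": 0,"tx": 0,"ty": 0,"tz": -2,"hand": 40},
  {"rx": 0,"ry": 0,"rz": 0,"tx": 0,"ty": 0,"tz": -3.5,"hand": 40},
  {"rx": 0,"ry": 0,"rz": 0,"tx": 0,"ty": 0,"tz": -4,"hand": 40},
  {"rx": 0,"ry": 0,"rz": 0,"tx": 0,"ty": 0,"tz": -4,"hand": 40},
  {"rx": 0,"ry": 0,"rz": 0,"tx": 0,"ty": 0,"tz": -2,"hand": 40},
  {"rx": 0,"ry": 0,"rz": 0,"tx": 0,"ty": 0,"tz": 0,"hand": 40},
])

```text
clock: 13.93
position: [0.4716, -0.3629, 0.3198]
ee_rot: [-0.06, 0.998, -0.003, 0.004]
force: [0.8, -0.5, 0.3]
opening: 0.0353
finger_force: 0.0
```

```bash
cat > d.py <<'E'
from h import *
o=r.get_obs();k=cam("wrist",o);print(np.round(o["position"],4))
w=r.camera("wrist")
for n,z in(("sieve",.02),("barrel1",.05),("mat",.002)): print(n,[(np.round(d["location"]).tolist(),round(d["conf"],2),np.round(at_z(k,d["location"],z),3).tolist()) for d in r.look_for("wrist",n)])
s=r.camera("side")
X=np.zeros((450,800,3),np.uint8)
X[:]=0;X[:420,:400]=cv2.resize(w[30:345,130:430],(400,420),interpolation=cv2.INTER_CUBIC)
X[:280,400:]=cv2.resize(s[90:195,265:415],(400,280),interpolation=cv2.INTER_CUBIC)
cv2.imwrite("pics/onmat.png",X)
E
python3 d.py
```

```text
[ 0.4716 -0.3629  0.3198]
sieve [([280.0, 165.0], 0.75, [0.456, -0.365, 0.02]), ([316.0, 140.0], 0.42, [0.421, -0.326, 0.02])]
barrel1 [([257.0, 156.0], 0.87, [0.444, -0.391, 0.05]), ([317.0, 142.0], 0.85, [0.422, -0.329, 0.05]), ([326.0, 191.0], 0.8, [0.474, -0.311, 0.05]), ([497.0, 173.0], 0.62, [0.42, -0.087, 0.05]), ([556.0, 269.0], 0.54, [0.549, 0.105, 0.05])]
mat [([268.0, 172.0], 0.63, [0.468, -0.377, 0.002])]
```

View pics/onmat.png

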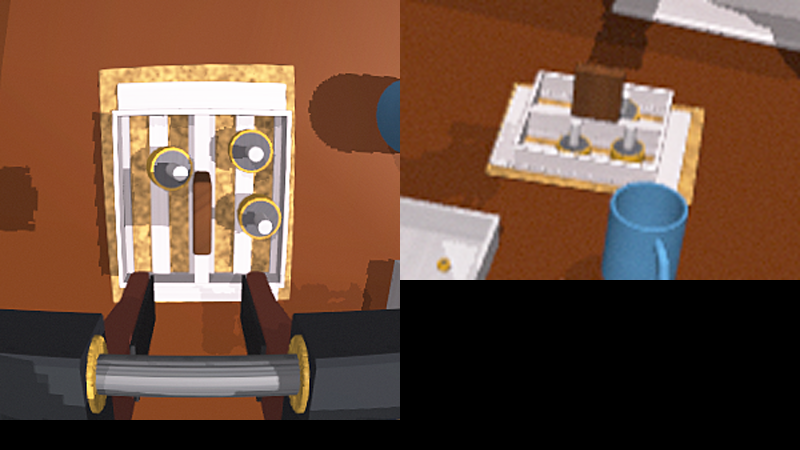

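On the mat, the sieve lies flat with the barrels all in it: (170,168), (250,150) and (261,217) in the crop, now standing about upright. Next is the case.

Request:
apply_moves([
  {"rx": 0,"ry": 0,"rz": 0,"tx": -0.4,"ty": 2,"tz": 0,"hand": 40},
  {"rx": 0,"ry": 0,"rz": 0,"tx": -0.5,"ty": 3.8,"tz": 0,"hand": 40},
  {"rx": 0,"ry": 0,"rz": 0,"tx": -0.5,"ty": 3.8,"tz": 0,"hand": 40},
  {"rx": 0,"ry": 0,"rz": 0,"tx": -0.5,"ty": 3.8,"tz": 0,"hand": 40},
  {"rx": 0,"ry": 0,"rz": 0,"tx": -0.5,"ty": 3.8,"tz": 0,"hand": 40},
  {"rx": 0,"ry": 0,"rz": 0,"tx": -0.5,"ty": 3.8,"tz": 0,"hand": 40},
  {"rx": 0,"ry": 0,"rz": 0,"tx": -0.5,"ty": 3.8,"tz": 0,"hand": 40},
  {"rx": 0,"ry": 0,"rz": 0,"tx": -0.5,"ty": 3.8,"tz": 0,"hand": 40},
  {"rx": 0,"ry": 0,"rz": 0,"tx": -0.5,"ty": 3.8,"tz": 0,"hand": 40},
  {"rx": 0,"ry": 0,"rz": 0,"tx": -0.5,"ty": 3.8,"tz": 0,"hand": 40},
  {"rx": 0,"ry": 0,"rz": 0,"tx": -0.5,"ty": 3.8,"tz": 0,"hand": 40},
  {"rx": 0,"ry": 0,"rz": 0,"tx": -0.5,"ty": 3.8,"tz": 0,"hand": 40},
])

```text
clock: 15.18
position: [0.4748, 0.0825, 0.3125]
ee_rot: [-0.06, 0.998, -0.0, -0.001]
force: [0.7, 0.8, -0.2]
opening: 0.0352
finger_force: 0.0
```

Request:
apply_moves([
  {"rx": 0,"ry": 0,"rz": 0,"tx": -0.5,"ty": 3.8,"tz": 0,"hand": 60},
  {"rx": 0,"ry": 0,"rz": 0,"tx": -0.5,"ty": 3.8,"tz": 0,"hand": 60},
  {"rx": 0,"ry": 0,"rz": 0,"tx": -0.5,"ty": 3.8,"tz": 0,"hand": 60},
  {"rx": 0,"ry": 0,"rz": 0,"tx": -0.5,"ty": 3.8,"tz": 0,"hand": 60},
  {"rx": 0,"ry": 0,"rz": 0,"tx": -0.5,"ty": 3.8,"tz": 0,"hand": 60},
  {"rx": 0,"ry": 0,"rz": 0,"tx": -0.5,"ty": 3.8,"tz": 0,"hand": 60},
  {"rx": 0,"ry": 0,"rz": 0,"tx": -0.5,"ty": 3.8,"tz": 0,"hand": 60},
  {"rx": 0,"ry": 0,"rz": 0,"tx": -0.4,"ty": 3.8,"tz": 0,"hand": 60},
  {"rx": 0,"ry": 0,"rz": 0,"tx": 0,"ty": 2,"tz": 0,"hand": 60},
  {"rx": 0,"ry": 0,"rz": 0,"tx": 0,"ty": 0,"tz": 0,"hand": 60},
])

```text
clock: 16.02
position: [0.4725, 0.4127, 0.3113]
ee_rot: [-0.064, 0.998, 0.0, -0.002]
force: [0.7, -0.2, -0.5]
opening: 0.0527
finger_force: 0.0
```

```bash
cat > e.py <<'E'
from h import *
import sys
o=r.get_obs();k=cam("wrist",o);print(np.round(o["position"],4),np.round(o["joint_positions"],2),np.round(o["ee_rot"],3))
w=r.camera("wrist")
for n,z in(("cover_grip",.1),("latch_grip",.108)): print(n,[(np.round(d["location"]).tolist(),round(d["conf"],2),np.round(at_z(k,d["location"],z),4).tolist()) for d in r.look_for("wrist",n)])
p=[.494,.354,-.026]
X=w.copy()
def dr(P,c): cv2.polylines(X,[np.round(proj(k,place(p,P))*16).astype(np.int32)],True,c,1,shift=4)
rc=lambda x0,x1,y0,y1,z:[[x0,y0,z],[x1,y0,z],[x1,y1,z],[x0,y1,z]]
dr(rc(-.083,.249,-.083,.143,.072),(255,0,255));dr(rc(-.075,.075,-.075,.075,.072),(255,255,0))
dr(rc(-.062,-.048,-.04,.01,.1065),(0,255,0))
c=np.sqrt(.5);dr([[-.005+c*(a-b),.105+c*(a+b),.1145] for a,b in((-.022,-.006),(.022,-.006),(.022,.006),(-.022,.006))],(0,255,0))
cv2.imwrite(sys.argv[1],cv2.resize(X[60:360,80:500],(800,571),interpolation=cv2.INTER_CUBIC))
E
python3 e.py pics/case1.png
```

```text
[0.4725 0.4127 0.3113] [-0.81  0.39 -0.01  1.66  0.    1.09  0.88] [-0.064  0.998  0.    -0.002]
cover_grip [([218.0, 193.0], 0.72, [0.4744, 0.3557, 0.1]), ([253.0, 205.0], 0.19, [0.4822, 0.3901, 0.1])]
latch_grip [([320.0, 215.0], 0.96, [0.4813, 0.4522, 0.108])]
```

View pics/case1.png

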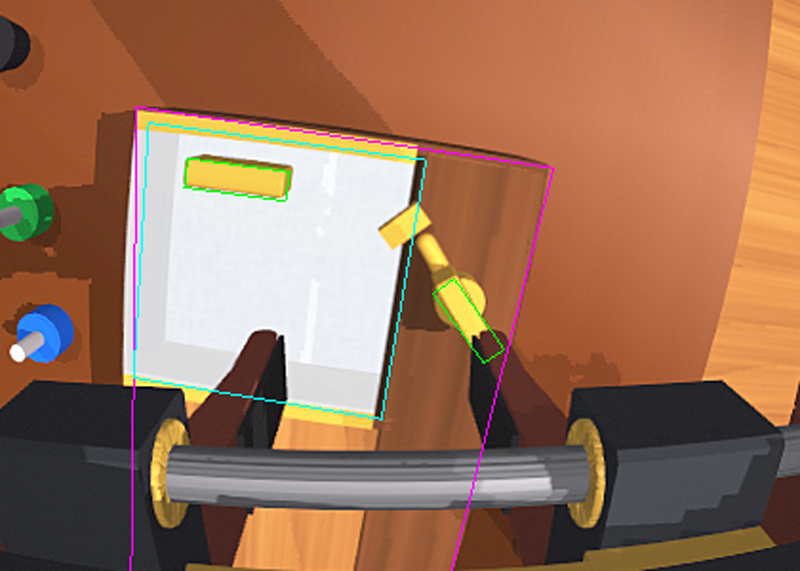

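The overlay matches the pull at (237,180) and the latch bar at (470,320) within a few mm. I'll turn and grip the knob.

Request:
apply_moves([
  {"rx": 0,"ry": 0,"rz": -6,"tx": 0,"ty": 0,"tz": 0,"hand": 60},
  {"rx": 0,"ry": 0,"rz": -6,"tx": 0,"ty": 0,"tz": 0,"hand": 60},
  {"rx": 0,"ry": 0,"rz": -6,"tx": 0,"ty": 0,"tz": 0,"hand": 60},
  {"rx": 0,"ry": 0,"rz": -6,"tx": 0,"ty": 0,"tz": 0,"hand": 60},
  {"rx": 0,"ry": 0,"rz": -6,"tx": 0,"ty": 0,"tz": 0,"hand": 60},
  {"rx": 0,"ry": 0,"rz": -6,"tx": 0,"ty": 0,"tz": 0,"hand": 60},
  {"rx": 0,"ry": 0,"rz": 0,"tx": -2.3,"ty": 1,"tz": 2,"hand": 60},
  {"rx": 0,"ry": 0,"rz": 0,"tx": -2.3,"ty": 1,"tz": 2.5,"hand": 60},
  {"rx": 0,"ry": 0,"rz": 0,"tx": 0,"ty": 0,"tz": 2.5,"hand": 60},
  {"rx": 0,"ry": 0,"rz": 0,"tx": 0,"ty": 0,"tz": 1,"hand": 60},
  {"rx": 0,"ry": 0,"rz": 0,"tx": 0,"ty": 0,"tz": 0,"hand": 60},
], squeeze=25)

```text
clock: 17.08
position: [0.4952, 0.4499, 0.2303]
ee_rot: [-0.365, 0.931, -0.002, -0.003]
force: [-0.1, -0.9, -0.1]
opening: 0.0525
finger_force: 0.0
```

```bash
python3 e.py pics/latch1.png
```

```text
[0.4952 0.4499 0.2303] [-0.74  0.54 -0.12  1.62  0.08  0.99  1.42] [-0.365  0.931 -0.002 -0.003]
cover_grip [([189.0, 125.0], 0.56, [0.4842, 0.359, 0.1])]
latch_grip [([294.0, 222.0], 0.55, [0.4841, 0.4535, 0.108])]
```

View pics/latch1.png

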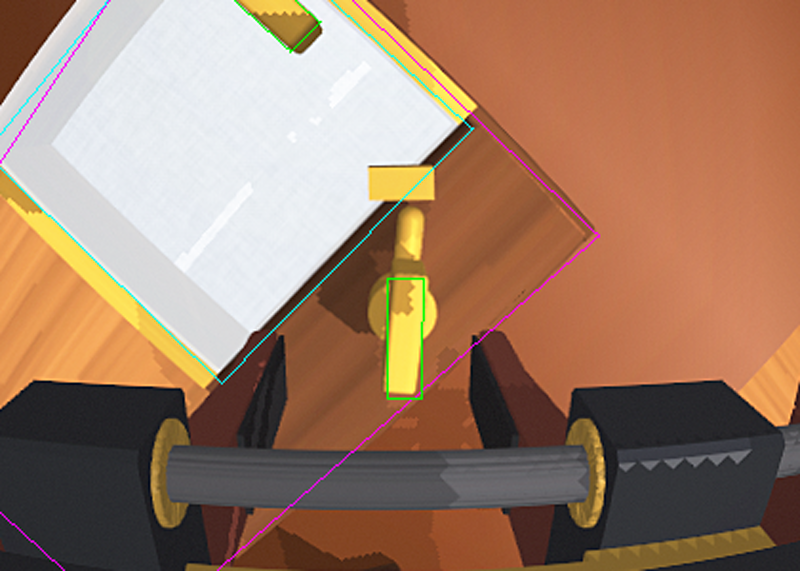

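The knob matches the prediction: green box over the bar at (405,338). I'll descend and close.

Request:
apply_moves([
  {"rx": 0,"ry": 0,"rz": -0.7,"tx": -0.4,"ty": 0.9,"tz": 1.5,"hand": 60},
  {"rx": 0,"ry": 0,"rz": 0,"tx": 0,"ty": 0,"tz": 2.2,"hand": 60},
  {"rx": 0,"ry": 0,"rz": 0,"tx": 0,"ty": 0,"tz": 1.7,"hand": 60},
  {"rx": 0,"ry": 0,"rz": 0,"tx": 0,"ty": 0,"tz": 0.8,"hand": 60},
  {"rx": 0,"ry": 0,"rz": 0,"tx": 0,"ty": 0,"tz": 0,"hand": 0},
  {"rx": 0,"ry": 0,"rz": 0,"tx": 0,"ty": 0,"tz": 0,"hand": 0},
  {"rx": 0,"ry": 0,"rz": 0,"tx": 0,"ty": 0,"tz": 0,"hand": 0},
  {"rx": 0,"ry": 0,"rz": 0,"tx": 0,"ty": 0,"tz": 0,"hand": 0},
  {"rx": 0,"ry": 0,"rz": 0,"tx": 0,"ty": 0,"tz": 0,"hand": 0},
  {"rx": 0,"ry": 0,"rz": 0,"tx": 0,"ty": 0,"tz": 0,"hand": 0},
  {"rx": 0,"ry": 0,"rz": 0,"tx": 0,"ty": 0,"tz": 0,"hand": 0},
], squeeze=25)

```text
clock: 18.15
position: [0.4942, 0.4619, 0.1726]
ee_rot: [-0.371, 0.929, -0.0, 0.002]
force: [3.7, -1.2, 2.9]
opening: 0.0116
finger_force: 25.0
```

Request:
apply_moves([
  {"rx": 0,"ry": 0,"rz": 7,"tx": 0,"ty": 0,"tz": 0,"hand": 0},
  {"rx": 0,"ry": 0,"rz": 7,"tx": 0,"ty": 0,"tz": 0,"hand": 0},
  {"rx": 0,"ry": 0,"rz": 7,"tx": 0,"ty": 0,"tz": 0,"hand": 0},
  {"rx": 0,"ry": 0,"rz": 7,"tx": 0,"ty": 0,"tz": 0,"hand": 0},
  {"rx": 0,"ry": 0,"rz": 7,"tx": 0,"ty": 0,"tz": 0,"hand": 0},
  {"rx": 0,"ry": 0,"rz": 7,"tx": 0,"ty": 0,"tz": 0,"hand": 0},
])

```text
clock: 18.65
position: [0.4954, 0.4593, 0.1726]
ee_rot: [-0.01, 1.0, -0.002, 0.002]
force: [4.9, -8.3, 4.5]
opening: 0.0117
finger_force: 25.0
```

Request:
apply_moves([
  {"rx": 0,"ry": 0,"rz": 7,"tx": 0,"ty": 0,"tz": 0,"hand": 0},
  {"rx": 0,"ry": 0,"rz": 7,"tx": 0,"ty": 0,"tz": 0,"hand": 0},
  {"rx": 0,"ry": 0,"rz": 7,"tx": 0,"ty": 0,"tz": 0,"hand": 0},
  {"rx": 0,"ry": 0,"rz": 7,"tx": 0,"ty": 0,"tz": 0,"hand": 0},
  {"rx": 0,"ry": 0,"rz": 7,"tx": 0,"ty": 0,"tz": 0,"hand": 0},
  {"rx": 0,"ry": 0,"rz": 7,"tx": 0,"ty": 0,"tz": 0,"hand": 0},
  {"rx": 0,"ry": 0,"rz": 3,"tx": 0,"ty": 0,"tz": 0,"hand": 0},
  {"rx": 0,"ry": 0,"rz": 0,"tx": 0,"ty": 0,"tz": 0,"hand": 0},
])

```text
clock: 19.32
position: [0.4945, 0.4566, 0.1725]
ee_rot: [0.373, 0.928, -0.004, 0.002]
force: [-0.2, -15.7, 12.8]
opening: 0.0118
finger_force: 25.0
```

Request:
apply_moves([
  {"rx": 0,"ry": 0,"rz": 0,"tx": 0,"ty": 0,"tz": 0,"hand": 60},
  {"rx": 0,"ry": 0,"rz": 0,"tx": 0,"ty": 0,"tz": 0,"hand": 60},
  {"rx": 0,"ry": 0,"rz": 0,"tx": 0,"ty": 0,"tz": 0,"hand": 60},
  {"rx": 0,"ry": 0,"rz": 0,"tx": 0,"ty": 0,"tz": -3,"hand": 60},
  {"rx": 0,"ry": 0,"rz": 0,"tx": 0,"ty": 0,"tz": -4,"hand": 60},
  {"rx": 0,"ry": 0,"rz": 7,"tx": 0,"ty": 0,"tz": 0,"hand": 60},
  {"rx": 0,"ry": 0,"rz": 7,"tx": 0,"ty": 0,"tz": 0,"hand": 60},
  {"rx": 0,"ry": 0,"rz": 7,"tx": 0,"ty": 0,"tz": 0,"hand": 60},
  {"rx": 0,"ry": 0,"rz": 7,"tx": 0,"ty": 0,"tz": 0,"hand": 60},
  {"rx": 0,"ry": 0,"rz": 7,"tx": 0,"ty": 0,"tz": 0,"hand": 60},
  {"rx": 0,"ry": 0,"rz": 7,"tx": 0,"ty": 0,"tz": 0,"hand": 60},
  {"rx": 0,"ry": 0,"rz": 5.5,"tx": 0,"ty": 0,"tz": 0,"hand": 60},
])

```text
clock: 20.32
position: [0.4918, 0.4635, 0.2416]
ee_rot: [0.714, 0.7, 0.0, -0.0]
force: [-0.7, 0.0, 0.0]
opening: 0.0527
finger_force: 0.0
```

Request:
apply_moves([
  {"rx": 0,"ry": 0,"rz": 0,"tx": -3.9,"ty": -1.7,"tz": 0,"hand": 60},
  {"rx": 0,"ry": 0,"rz": 0,"tx": -3.9,"ty": -1.7,"tz": 0,"hand": 60},
  {"rx": 0,"ry": 0,"rz": 0,"tx": -3.8,"ty": -1.7,"tz": 0,"hand": 60},
  {"rx": 0,"ry": 0,"rz": 0,"tx": 0,"ty": 0,"tz": 0,"hand": 60},
  {"rx": 0,"ry": 0,"rz": 0,"tx": 0,"ty": 0,"tz": 0,"hand": 60},
])

```text
clock: 20.73
position: [0.4392, 0.3473, 0.2417]
ee_rot: [0.713, 0.701, -0.0, -0.001]
force: [0.2, 0.4, -0.2]
opening: 0.0528
finger_force: 0.0
```

```bash
python3 e.py pics/cover1.png
```

```text
[0.4392 0.3473 0.2417] [-1.18  0.39  0.51  1.92 -0.24  0.89 -0.57] [ 0.713  0.701 -0.    -0.001]
cover_grip [([330.0, 188.0], 0.58, [0.4759, 0.369, 0.1])]
latch_grip [([346.0, 63.0], 0.89, [0.4851, 0.456, 0.108])]
```

View pics/cover1.png

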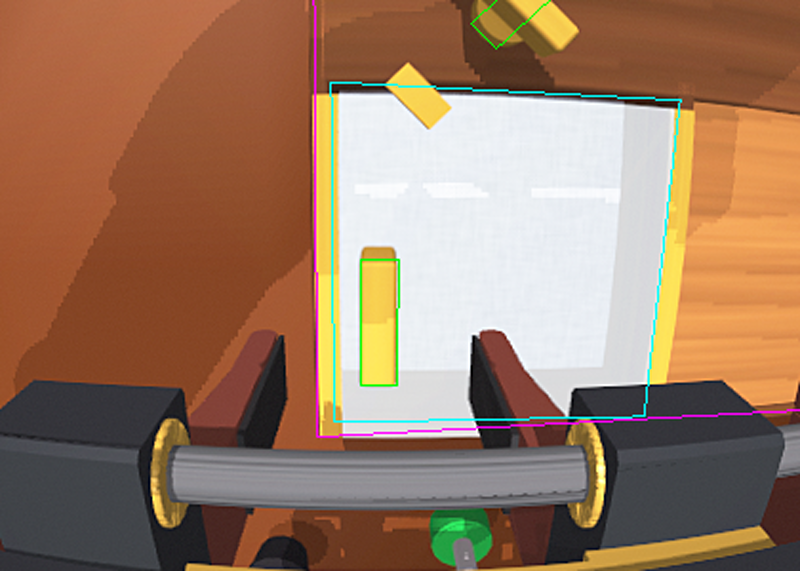

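The latch bar now lies crosswise at (535,20) and the rod no longer points over the cover. The small plate at (418,95) stayed put, so I take it as the keeper. The pull matches the overlay. I'll grip the pull and slide.

Request:
apply_moves([
  {"rx": 0,"ry": 0,"rz": 0,"tx": -0.7,"ty": 0,"tz": 2,"hand": 60},
  {"rx": 0,"ry": 0,"rz": 0,"tx": 0,"ty": 0,"tz": 2.5,"hand": 60},
  {"rx": 0,"ry": 0,"rz": 0,"tx": 0,"ty": 0,"tz": 2,"hand": 60},
  {"rx": 0,"ry": 0,"rz": 0,"tx": 0,"ty": 0,"tz": 1.2,"hand": 60},
  {"rx": 0,"ry": 0,"rz": 0,"tx": 0,"ty": 0,"tz": 0,"hand": 0},
  {"rx": 0,"ry": 0,"rz": 0,"tx": 0,"ty": 0,"tz": 0,"hand": 0},
  {"rx": 0,"ry": 0,"rz": 0,"tx": 0,"ty": 0,"tz": 0,"hand": 0},
  {"rx": 0,"ry": 0,"rz": 0,"tx": 0,"ty": 0,"tz": 0,"hand": 0},
  {"rx": 0,"ry": 0,"rz": 0,"tx": 0,"ty": 0,"tz": 0,"hand": 0},
  {"rx": 0,"ry": 0,"rz": 0,"tx": 0,"ty": 0,"tz": 0,"hand": 0},
  {"rx": 0,"ry": 0,"rz": 0,"tx": 0,"ty": 0,"tz": 0,"hand": 0},
], squeeze=20)

```text
clock: 21.8
position: [0.4403, 0.3422, 0.1653]
ee_rot: [0.713, 0.702, 0.001, -0.0]
force: [-0.8, -0.3, 3.4]
opening: 0.0143
finger_force: 20.0
```

Request:
apply_moves([
  {"rx": 0,"ry": 0,"rz": 0,"tx": 0,"ty": 0.5,"tz": 0,"hand": 0},
  {"rx": 0,"ry": 0,"rz": 0,"tx": 0,"ty": 1,"tz": 0,"hand": 0},
  {"rx": 0,"ry": 0,"rz": 0,"tx": 0,"ty": 0,"tz": 0,"hand": 0},
])

```text
clock: 22.05
position: [0.4569, 0.3418, 0.1653]
ee_rot: [0.713, 0.701, 0.001, 0.0]
force: [0.2, 0.1, 5.1]
opening: 0.0142
finger_force: 20.0
```

Request:
apply_moves([
  {"rx": 0,"ry": 0,"rz": 0,"tx": 0,"ty": 2.5,"tz": 0,"hand": 0},
  {"rx": 0,"ry": 0,"rz": 0,"tx": 0,"ty": 2.5,"tz": 0,"hand": 0},
  {"rx": 0,"ry": 0,"rz": 0,"tx": 0,"ty": 2.5,"tz": 0,"hand": 0},
  {"rx": 0,"ry": 0,"rz": 0,"tx": 0,"ty": 2.5,"tz": 0,"hand": 0},
  {"rx": 0,"ry": 0,"rz": 0,"tx": 0,"ty": 2,"tz": 0,"hand": 0},
  {"rx": 0,"ry": 0,"rz": 0,"tx": 0,"ty": 1.5,"tz": 0,"hand": 0},
  {"rx": 0,"ry": 0,"rz": 0,"tx": 0,"ty": 0.5,"tz": 0,"hand": 0},
  {"rx": 0,"ry": 0,"rz": 0,"tx": 0,"ty": 0,"tz": 0,"hand": 0},
])

```text
clock: 22.72
position: [0.5943, 0.3395, 0.1651]
ee_rot: [0.713, 0.702, -0.002, -0.001]
force: [-7.0, -1.0, 9.9]
opening: 0.0139
finger_force: 20.0
```

The cover is at its stop, having travelled 0.154 m. I'll release, rise, and go back over the sieve.

Request:
apply_moves([
  {"rx": 0,"ry": 0,"rz": 0,"tx": 0,"ty": 0,"tz": 0,"hand": 60},
  {"rx": 0,"ry": 0,"rz": 0,"tx": 0,"ty": 0,"tz": 0,"hand": 60},
  {"rx": 0,"ry": 0,"rz": 0,"tx": 0,"ty": 0,"tz": 0,"hand": 60},
  {"rx": 0,"ry": 0,"rz": 0,"tx": 0,"ty": 0,"tz": -3,"hand": 60},
  {"rx": 0,"ry": 0,"rz": -4,"tx": 0,"ty": 0,"tz": -4,"hand": 60},
  {"rx": 0,"ry": 0,"rz": -4,"tx": 0,"ty": 0,"tz": -4,"hand": 60},
  {"rx": 0,"ry": 0,"rz": 0,"tx": -3.8,"ty": -1.3,"tz": 0,"hand": 60},
  {"rx": 0,"ry": 0,"rz": 0,"tx": -3.8,"ty": -1.3,"tz": 0,"hand": 60},
  {"rx": 0,"ry": 0,"rz": 0,"tx": -3.8,"ty": -1.3,"tz": 0,"hand": 60},
  {"rx": 0,"ry": 0,"rz": 0,"tx": -3.8,"ty": -1.3,"tz": 0,"hand": 60},
  {"rx": 0,"ry": 0,"rz": 0,"tx": -3.8,"ty": -1.3,"tz": 0,"hand": 60},
  {"rx": 0,"ry": 0,"rz": 0,"tx": -3.8,"ty": -1.3,"tz": 0,"hand": 60},
], squeeze=20)

```text
clock: 23.72
position: [0.5452, 0.1018, 0.2746]
ee_rot: [0.662, 0.75, 0.0, 0.0]
force: [0.6, -0.8, 1.3]
opening: 0.0528
finger_force: 0.0
```

Request:
apply_moves([
  {"rx": 0,"ry": 0,"rz": 0,"tx": -3.8,"ty": -1.3,"tz": 0,"hand": 60},
  {"rx": 0,"ry": 0,"rz": 0,"tx": -3.8,"ty": -1.3,"tz": 0,"hand": 60},
  {"rx": 0,"ry": 0,"rz": 0,"tx": -3.8,"ty": -1.3,"tz": 0,"hand": 60},
  {"rx": 0,"ry": 0,"rz": 0,"tx": -3.8,"ty": -1.3,"tz": 0,"hand": 60},
  {"rx": 0,"ry": 0,"rz": 0,"tx": -3.8,"ty": -1.3,"tz": 0,"hand": 60},
  {"rx": 0,"ry": 0,"rz": 0,"tx": -3.8,"ty": -1.3,"tz": 0,"hand": 60},
  {"rx": 0,"ry": 0,"rz": 0,"tx": -3.8,"ty": -1.3,"tz": 0,"hand": 60},
  {"rx": 0,"ry": 0,"rz": 0,"tx": -3.8,"ty": -1.3,"tz": 0,"hand": 60},
  {"rx": 0,"ry": 0,"rz": 0,"tx": -3.8,"ty": -1.3,"tz": 0,"hand": 60},
  {"rx": 0,"ry": 0,"rz": 0,"tx": -3.8,"ty": -1.3,"tz": 0,"hand": 60},
  {"rx": 0,"ry": 0,"rz": 0,"tx": -2,"ty": -1.3,"tz": 0,"hand": 40},
  {"rx": 0,"ry": 0,"rz": 0,"tx": 0,"ty": 0,"tz": 0,"hand": 40},
])

```text
clock: 24.72
position: [0.4503, -0.3169, 0.2751]
ee_rot: [0.665, 0.747, -0.001, 0.001]
force: [-0.9, -0.2, 0.0]
opening: 0.0428
finger_force: 0.0
```

```bash
cat > f.py <<'E'
from h import *
import sys
o=r.get_obs();k=cam("wrist",o);print(np.round(o["position"],4),np.round(o["joint_positions"],2),np.round(o["ee_rot"],3))
w=r.camera("wrist")
X=w.copy()
for d in r.trace("wrist","barrel1"):
    m=d["mask"];print(np.round(d["location"]).tolist(),round(d["conf"],2),m.sum())
    if m.sum()<100: continue
    ed=m^(cv2.erode(m.astype(np.uint8),np.ones((3,3)))>0);X[ed]=(0,0,255)
    # fit upright barrel model silhouette: drum + arbor
    a=np.linspace(0,2*np.pi,24,endpoint=False)
    cyl=lambda R_,z0,z1:np.array([[R_*np.cos(t),R_*np.sin(t),z] for t in a for z in(z0,z1)])
    for z in([float(v) for v in sys.argv[2:]] or [.009]):
        q=at_z(k,d["location"],z+.02)
        bx=[cyl(.019,z,z+.024),cyl(.006,z+.024,z+.054)]
        b=fit([(k,m)],bx,[q[0],q[1],0.],(.01,.01,.1))
        print("   z",z,np.round(b[0][:2],4),round(b[1],3))
    t=proj(k,[[b[0][0],b[0][1],z+.054]])[0];cv2.circle(X,tuple(np.round(t).astype(int)),4,(0,255,0),1)
cv2.imwrite(sys.argv[1],cv2.resize(X[20:360,60:500],(776,600),interpolation=cv2.INTER_CUBIC))
E
python3 f.py pics/bar1.png .009 .005
```

```text
[ 0.4503 -0.3169  0.2751] [-0.04  0.35  0.67  1.92 -0.26  0.96  0.87] [ 0.665  0.747 -0.001  0.001]
[252.0, 191.0] 0.98 1008
   z 0.009 [ 0.4233 -0.3246] 0.834
   z 0.005 [ 0.4227 -0.3249] 0.851
[309.0, 183.0] 0.98 1121
   z 0.009 [ 0.4812 -0.3088] 0.927
   z 0.005 [ 0.4816 -0.3098] 0.948
[261.0, 258.0] 0.86 469
   z 0.009 [ 0.4422 -0.4001] 0.406
   z 0.005 [ 0.4428 -0.4017] 0.413
[292.0, 220.0] 0.38 13692
   z 0.009 [ 0.4695 -0.3708] 0.088
   z 0.005 [ 0.4684 -0.3733] 0.086
```

View pics/bar1.png

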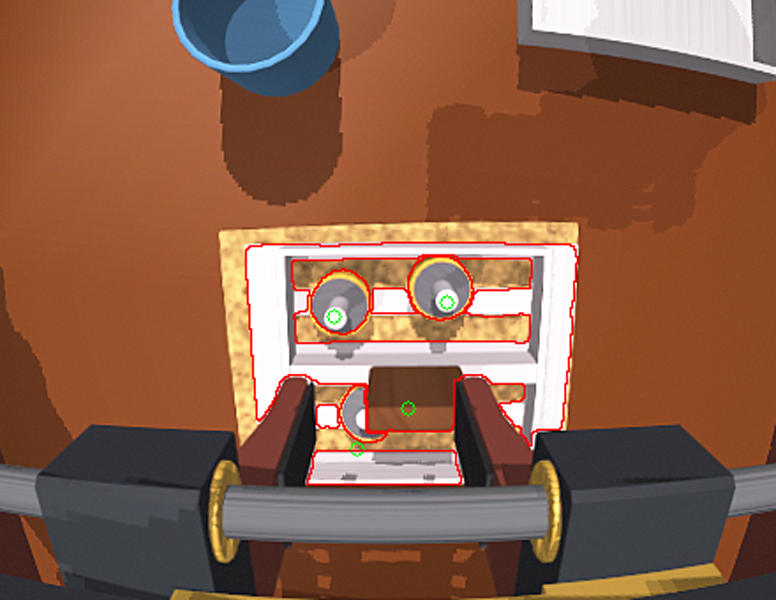

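The view shows barrels A (340,305) and B (442,290) upright with the arbor tips matched; C is partly behind the handle at (360,415). I'll take B first, at (0.481,-0.309).

Request:
apply_moves([
  {"rx": 0,"ry": 0,"rz": 0,"tx": 0.4,"ty": 3.2,"tz": 2,"hand": 40},
  {"rx": 0,"ry": 0,"rz": 0,"tx": 0,"ty": 0,"tz": 4,"hand": 40},
  {"rx": 0,"ry": 0,"rz": 0,"tx": 0,"ty": 0,"tz": 4,"hand": 40},
  {"rx": 0,"ry": 0,"rz": 0,"tx": 0,"ty": 0,"tz": 3,"hand": 40},
  {"rx": 0,"ry": 0,"rz": 0,"tx": 0,"ty": 0,"tz": 2,"hand": 40},
  {"rx": 0,"ry": 0,"rz": 0,"tx": 0,"ty": 0,"tz": 0.8,"hand": 40},
  {"rx": 0,"ry": 0,"rz": 0,"tx": 0,"ty": 0,"tz": 0,"hand": 40},
  {"rx": 0,"ry": 0,"rz": 0,"tx": 0,"ty": 0,"tz": 0,"hand": 0},
  {"rx": 0,"ry": 0,"rz": 0,"tx": 0,"ty": 0,"tz": 0,"hand": 0},
  {"rx": 0,"ry": 0,"rz": 0,"tx": 0,"ty": 0,"tz": 0,"hand": 0},
  {"rx": 0,"ry": 0,"rz": 0,"tx": 0,"ty": 0,"tz": 0,"hand": 0},
  {"rx": 0,"ry": 0,"rz": 0,"tx": 0,"ty": 0,"tz": 0,"hand": 0},
], squeeze=20)

```text
clock: 25.82
position: [0.4856, -0.3035, 0.1178]
ee_rot: [0.662, 0.75, 0.0, 0.001]
force: [-0.4, 1.1, 4.7]
opening: 0.0115
finger_force: 20.0
```

B is gripped by the arbor. I'll lift it and carry it to the well.

Request:
apply_moves([
  {"rx": 0,"ry": 0,"rz": 0,"tx": 0,"ty": 0,"tz": -2,"hand": 0},
  {"rx": 0,"ry": 0,"rz": 0,"tx": 0,"ty": 0,"tz": -4,"hand": 0},
  {"rx": 0,"ry": 0,"rz": 0,"tx": 0,"ty": 0,"tz": -4,"hand": 0},
  {"rx": 0,"ry": 0,"rz": 0,"tx": 1,"ty": 0.2,"tz": -3.2,"hand": 0},
  {"rx": 0,"ry": 0,"rz": 0,"tx": 2.5,"ty": 0.5,"tz": 0,"hand": 0},
  {"rx": 0,"ry": 0,"rz": 0,"tx": 3.8,"ty": 0.7,"tz": 0,"hand": 0},
  {"rx": 0,"ry": 0,"rz": 0,"tx": 3.8,"ty": 0.7,"tz": 0,"hand": 0},
  {"rx": 0,"ry": 0,"rz": 0,"tx": 3.8,"ty": 0.7,"tz": 0,"hand": 0},
  {"rx": 0,"ry": 0,"rz": 0,"tx": 3.8,"ty": 0.7,"tz": 0,"hand": 0},
  {"rx": 0,"ry": 0,"rz": 0,"tx": 3.8,"ty": 0.7,"tz": 0,"hand": 0},
  {"rx": 0,"ry": 0,"rz": 0,"tx": 3.8,"ty": 0.7,"tz": 0,"hand": 0},
  {"rx": 0,"ry": 0,"rz": 0,"tx": 3.8,"ty": 0.7,"tz": 0,"hand": 0},
])

```text
clock: 26.82
position: [0.503, 0.0043, 0.2491]
ee_rot: [0.662, 0.75, 0.001, 0.0]
force: [0.8, 0.3, -0.4]
opening: 0.0116
finger_force: 20.0
```

Request:
apply_moves([
  {"rx": 0,"ry": 0,"rz": 0,"tx": 3.8,"ty": 0.7,"tz": 0,"hand": 0},
  {"rx": 0,"ry": 0,"rz": 0,"tx": 3.8,"ty": 0.7,"tz": 0,"hand": 0},
  {"rx": 0,"ry": 0,"rz": 0,"tx": 3.8,"ty": 0.7,"tz": 0,"hand": 0},
  {"rx": 0,"ry": 0,"rz": 0,"tx": 3.8,"ty": 0.7,"tz": 0,"hand": 0},
  {"rx": 0,"ry": 0,"rz": 0,"tx": 3.8,"ty": 0.7,"tz": 0,"hand": 0},
  {"rx": 0,"ry": 0,"rz": 0,"tx": 3.8,"ty": 0.7,"tz": 0,"hand": 0},
  {"rx": 0,"ry": 0,"rz": 0,"tx": 3,"ty": 0.6,"tz": 0,"hand": 0},
  {"rx": 0,"ry": 0,"rz": 0,"tx": 1.5,"ty": 0.3,"tz": 0,"hand": 0},
  {"rx": 0,"ry": 0,"rz": 0,"tx": 0,"ty": 0,"tz": 0,"hand": 0},
  {"rx": 0,"ry": 0,"rz": 0,"tx": 0,"ty": 0,"tz": 0,"hand": 0},
])

```text
clock: 27.65
position: [0.52, 0.2791, 0.2485]
ee_rot: [0.662, 0.75, -0.0, 0.0]
force: [0.3, -0.9, -0.4]
opening: 0.0116
finger_force: 20.0
```

Request:
apply_moves([
  {"rx": 0,"ry": 0,"rz": 0,"tx": 2,"ty": 0.4,"tz": 0,"hand": 0},
  {"rx": 0,"ry": 0,"rz": 0,"tx": 1.9,"ty": 0.4,"tz": 0,"hand": 0},
  {"rx": 0,"ry": 0,"rz": 0,"tx": 0,"ty": 0,"tz": 0,"hand": 0},
  {"rx": 0,"ry": 0,"rz": 0,"tx": 0,"ty": 0,"tz": 3,"hand": 0},
  {"rx": 0,"ry": 0,"rz": 0,"tx": 0,"ty": 0,"tz": 3,"hand": 0},
  {"rx": 0,"ry": 0,"rz": 0,"tx": 0,"ty": 0,"tz": 2,"hand": 0},
  {"rx": 0,"ry": 0,"rz": 0,"tx": 0,"ty": 0,"tz": 0,"hand": 0},
])

```text
clock: 28.23
position: [0.5214, 0.3152, 0.165]
ee_rot: [0.663, 0.749, -0.004, -0.0]
force: [-0.7, 0.2, -0.9]
opening: 0.0115
finger_force: 20.0
```

```bash
python3 e.py pics/place1.png
```

```text
[0.5214 0.3152 0.165 ] [-0.98  0.57  0.45  1.85 -0.33  0.8  -0.24] [ 0.663  0.749 -0.004 -0.   ]
cover_grip [([454.0, 186.0], 0.68, [0.6042, 0.3656, 0.1])]
latch_grip [([261.0, 3.0], 0.69, [0.4987, 0.4349, 0.108])]
```

View pics/place1.png

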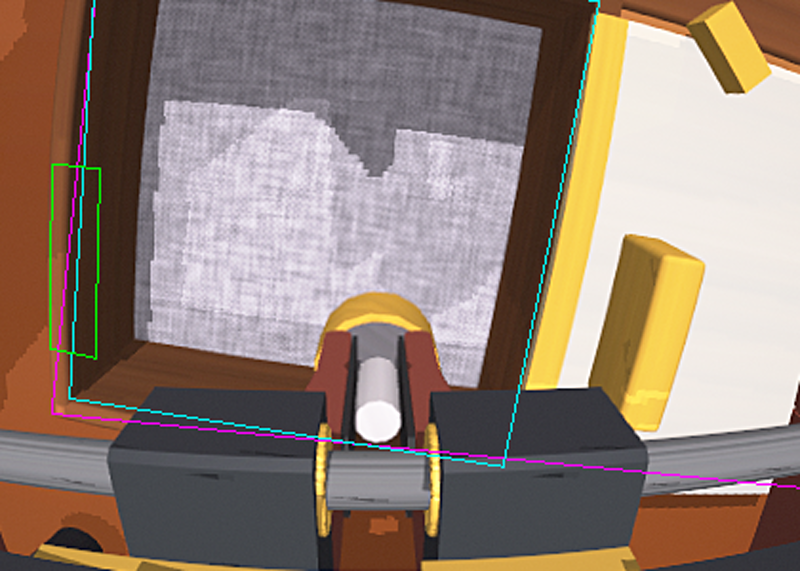

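The well (dark walls, grey floor) is open, and the barrel hangs upright at (375,370), clear of the right wall at (480,370). I'll lower it.

Request:
apply_moves([
  {"rx": 0,"ry": 0,"rz": 0,"tx": 0,"ty": 0,"tz": 2,"hand": 0},
  {"rx": 0,"ry": 0,"rz": 0,"tx": 0,"ty": 0,"tz": 1.5,"hand": 0},
  {"rx": 0,"ry": 0,"rz": 0,"tx": 0,"ty": 0,"tz": 0.6,"hand": 0},
  {"rx": 0,"ry": 0,"rz": 0,"tx": 0,"ty": 0,"tz": 0.2,"hand": 0},
  {"rx": 0,"ry": 0,"rz": 0,"tx": 0,"ty": 0,"tz": 0,"hand": 0},
])

```text
clock: 28.8
position: [0.5237, 0.3193, 0.1266]
ee_rot: [0.662, 0.75, 0.001, 0.0]
force: [0.1, -0.6, -0.6]
opening: 0.0116
finger_force: 20.0
```

Request:
apply_moves([
  {"rx": 0,"ry": 0,"rz": 0,"tx": 0,"ty": 0,"tz": 0.5,"hand": 0},
  {"rx": 0,"ry": 0,"rz": 0,"tx": 0,"ty": 0,"tz": 0.2,"hand": 0},
  {"rx": 0,"ry": 0,"rz": 0,"tx": 0,"ty": 0,"tz": 0,"hand": 0},
])

```text
clock: 29.05
position: [0.5232, 0.3194, 0.1188]
ee_rot: [0.662, 0.75, 0.0, -0.0]
force: [-0.6, -0.0, -1.0]
opening: 0.0119
finger_force: 20.0
```

Request:
apply_moves([
  {"rx": 0,"ry": 0,"rz": 0,"tx": 0,"ty": 0,"tz": 0.2,"hand": 0},
  {"rx": 0,"ry": 0,"rz": 0,"tx": 0,"ty": 0,"tz": 0,"hand": 0},
])

```text
clock: 29.22
position: [0.5234, 0.3195, 0.1169]
ee_rot: [0.662, 0.75, 0.0, 0.0]
force: [0.1, -0.1, -0.4]
opening: 0.0114
finger_force: 20.0
```

Request:
apply_moves([
  {"rx": 0,"ry": 0,"rz": 0,"tx": 0,"ty": 0,"tz": 0.2,"hand": 0},
  {"rx": 0,"ry": 0,"rz": 0,"tx": 0,"ty": 0,"tz": 0.1,"hand": 0},
  {"rx": 0,"ry": 0,"rz": 0,"tx": 0,"ty": 0,"tz": 0,"hand": 0},
])

```text
clock: 29.47
position: [0.5235, 0.3197, 0.1161]
ee_rot: [0.662, 0.75, 0.001, -0.001]
force: [-6.6, -3.0, 21.8]
opening: 0.0115
finger_force: 20.0
```

Request:
apply_moves([
  {"rx": 0,"ry": 0,"rz": 0,"tx": 0,"ty": 0,"tz": -0.2,"hand": 30},
  {"rx": 0,"ry": 0,"rz": 0,"tx": 0,"ty": 0,"tz": 0,"hand": 30},
  {"rx": 0,"ry": 0,"rz": 0,"tx": 0,"ty": 0,"tz": 0,"hand": 30},
  {"rx": 0,"ry": 0,"rz": 0,"tx": 0,"ty": 0,"tz": 0,"hand": 30},
  {"rx": 0,"ry": 0,"rz": 0,"tx": 0,"ty": 0,"tz": -2,"hand": 30},
  {"rx": 0,"ry": 0,"rz": 0,"tx": 0,"ty": 0,"tz": -4,"hand": 30},
  {"rx": 0,"ry": 0,"rz": 0,"tx": 0,"ty": 0,"tz": -4,"hand": 40},
  {"rx": 0,"ry": 0,"rz": 0,"tx": 0,"ty": 0,"tz": -3,"hand": 40},
  {"rx": 0,"ry": 0,"rz": 0,"tx": -3.7,"ty": -1.1,"tz": 0,"hand": 40},
  {"rx": 0,"ry": 0,"rz": 0,"tx": -3.7,"ty": -1.1,"tz": 0,"hand": 40},
  {"rx": 0,"ry": 0,"rz": 0,"tx": -3.7,"ty": -1.1,"tz": 0,"hand": 40},
  {"rx": 0,"ry": 0,"rz": 0,"tx": -3.7,"ty": -1.1,"tz": 0,"hand": 40},
])

```text
clock: 30.47
position: [0.4972, 0.1656, 0.2456]
ee_rot: [0.662, 0.75, 0.0, 0.0]
force: [1.0, -0.9, 0.5]
opening: 0.0349
finger_force: 0.0
```

Request:
apply_moves([
  {"rx": 0,"ry": 0,"rz": 0,"tx": -3.7,"ty": -1.1,"tz": 0,"hand": 40},
  {"rx": 0,"ry": 0,"rz": 0,"tx": -3.7,"ty": -1.1,"tz": 0,"hand": 40},
  {"rx": 0,"ry": 0,"rz": 0,"tx": -3.7,"ty": -1.1,"tz": 0,"hand": 40},
  {"rx": 0,"ry": 0,"rz": 0,"tx": -3.7,"ty": -1.1,"tz": 0,"hand": 40},
  {"rx": 0,"ry": 0,"rz": 0,"tx": -3.7,"ty": -1.1,"tz": 0,"hand": 40},
  {"rx": 0,"ry": 0,"rz": 0,"tx": -3.7,"ty": -1.1,"tz": 0,"hand": 40},
  {"rx": 0,"ry": 0,"rz": 0,"tx": -3.7,"ty": -1.1,"tz": 0,"hand": 40},
  {"rx": 0,"ry": 0,"rz": 0,"tx": -3.7,"ty": -1.1,"tz": 0,"hand": 40},
  {"rx": 0,"ry": 0,"rz": 0,"tx": -3.7,"ty": -1.1,"tz": 0,"hand": 40},
  {"rx": 0,"ry": 0,"rz": 0,"tx": -3.7,"ty": -1.1,"tz": 0,"hand": 40},
  {"rx": 0,"ry": 0,"rz": 0,"tx": -3,"ty": -1.1,"tz": 0,"hand": 40},
  {"rx": 0,"ry": 0,"rz": 0,"tx": 0,"ty": 0,"tz": 0,"hand": 40},
])

```text
clock: 31.47
position: [0.4249, -0.2514, 0.2461]
ee_rot: [0.665, 0.747, -0.001, 0.001]
force: [-0.1, -0.3, -0.2]
opening: 0.0352
finger_force: 0.0
```

```bash
python3 f.py pics/bar2.png .009 .005; python3 - <<'E'
from h import *
r.camera("scene");r.camera("side")
for c in("scene","side"):
    print(c,[(np.round(d["location"]).tolist(),round(d["conf"],2)) for d in r.look_for(c,"barrel1")],np.round(proj(cam(c),[.519,.3145,.04])))
E
```

```text
[ 0.4249 -0.2514  0.2461] [-0.19  0.3   0.72  2.08 -0.26  0.85  0.79] [ 0.665  0.747 -0.001  0.001]
[267.0, 261.0] 0.76 1247
   z 0.009 [ 0.4236 -0.3248] 0.902
   z 0.005 [ 0.423  -0.3262] 0.923
[296.0, 9.0] 0.62 865
   z 0.009 [ 0.4198 -0.0657] 0.967
   z 0.005 [ 0.4197 -0.0647] 0.966
[280.0, 332.0] 0.57 98
scene [([190.0, 210.0], 0.74), ([96.0, 245.0], 0.71), ([326.0, 255.0], 0.71), ([127.0, 235.0], 0.67), ([314.0, 234.0], 0.63), ([225.0, 227.0], 0.47), ([370.0, 229.0], 0.41)] [[372. 230.]]
side [([225.0, 311.0], 0.82), ([230.0, 258.0], 0.75), ([268.0, 263.0], 0.66), ([351.0, 141.0], 0.61), ([323.0, 209.0], 0.51), ([204.0, 356.0], 0.38)] [[226. 305.]]
```

Request:
apply_moves([
  {"rx": 0,"ry": 0,"rz": 0,"tx": -3.7,"ty": -0.5,"tz": 2,"hand": 40},
  {"rx": 0,"ry": 0,"rz": 0,"tx": -3.6,"ty": -0.5,"tz": 2,"hand": 40},
  {"rx": 0,"ry": 0,"rz": 0,"tx": 0,"ty": 0,"tz": 2,"hand": 40},
  {"rx": 0,"ry": 0,"rz": 0,"tx": 0,"ty": 0,"tz": 0,"hand": 40},
  {"rx": 0,"ry": 0,"rz": 0,"tx": 0,"ty": 0,"tz": 0,"hand": 40},
])

```text
clock: 32.18
position: [0.4264, -0.3164, 0.1852]
ee_rot: [0.661, 0.75, -0.0, -0.002]
force: [-0.0, -0.3, 0.6]
opening: 0.0351
finger_force: 0.0
```

Request:
apply_moves([
  {"rx": 0,"ry": 0,"rz": 0,"tx": -0.8,"ty": -0.4,"tz": 2,"hand": 40},
  {"rx": 0,"ry": 0,"rz": 0,"tx": 0,"ty": 0,"tz": 2.5,"hand": 40},
  {"rx": 0,"ry": 0,"rz": 0,"tx": 0,"ty": 0,"tz": 1.6,"hand": 40},
  {"rx": 0,"ry": 0,"rz": 0,"tx": 0,"ty": 0,"tz": 0.8,"hand": 40},
  {"rx": 0,"ry": 0,"rz": 0,"tx": 0,"ty": 0,"tz": 0,"hand": 0},
  {"rx": 0,"ry": 0,"rz": 0,"tx": 0,"ty": 0,"tz": 0,"hand": 0},
  {"rx": 0,"ry": 0,"rz": 0,"tx": 0,"ty": 0,"tz": 0,"hand": 0},
  {"rx": 0,"ry": 0,"rz": 0,"tx": 0,"ty": 0,"tz": 0,"hand": 0},
  {"rx": 0,"ry": 0,"rz": 0,"tx": 0,"ty": 0,"tz": 0,"hand": 0},
  {"rx": 0,"ry": 0,"rz": 0,"tx": 0,"ty": 0,"tz": 0,"hand": 0},
])

```text
clock: 33.02
position: [0.4243, -0.3266, 0.1182]
ee_rot: [0.662, 0.75, 0.001, 0.001]
force: [0.2, 1.1, 8.5]
opening: 0.0113
finger_force: 20.0
```

Request:
apply_moves([
  {"rx": 0,"ry": 0,"rz": 0,"tx": 0,"ty": 0,"tz": -2,"hand": 0},
  {"rx": 0,"ry": 0,"rz": 0,"tx": 0,"ty": 0,"tz": -4,"hand": 0},
  {"rx": 0,"ry": 0,"rz": 0,"tx": 0,"ty": 0,"tz": -4,"hand": 0},
  {"rx": 0,"ry": 0,"rz": 0,"tx": 1,"ty": 0.5,"tz": -3.2,"hand": 0},
  {"rx": 0,"ry": 0,"rz": 0,"tx": 2.5,"ty": 1.6,"tz": 0,"hand": 0},
  {"rx": 0,"ry": 0,"rz": 0,"tx": 3.7,"ty": 1.6,"tz": 0,"hand": 0},
  {"rx": 0,"ry": 0,"rz": 0,"tx": 3.7,"ty": 1.6,"tz": 0,"hand": 0},
  {"rx": 0,"ry": 0,"rz": 0,"tx": 3.7,"ty": 1.6,"tz": 0,"hand": 0},
  {"rx": 0,"ry": 0,"rz": 0,"tx": 3.7,"ty": 1.6,"tz": 0,"hand": 0},
  {"rx": 0,"ry": 0,"rz": 0,"tx": 3.7,"ty": 1,"tz": 0,"hand": 0},
  {"rx": 0,"ry": 0,"rz": 0,"tx": 3.7,"ty": 0.5,"tz": 0,"hand": 0},
  {"rx": 0,"ry": 0,"rz": 0,"tx": 3.7,"ty": 0.5,"tz": 0,"hand": 0},
])

```text
clock: 34.02
position: [0.4911, -0.0198, 0.2493]
ee_rot: [0.662, 0.75, 0.0, 0.0]
force: [1.0, -1.0, -1.3]
opening: 0.0112
finger_force: 20.0
```

Request:
apply_moves([
  {"rx": 0,"ry": 0,"rz": 0,"tx": 3.7,"ty": 0.5,"tz": 0,"hand": 0},
  {"rx": 0,"ry": 0,"rz": 0,"tx": 3.7,"ty": 0.5,"tz": 0,"hand": 0},
  {"rx": 0,"ry": 0,"rz": 0,"tx": 3.7,"ty": 0,"tz": 0,"hand": 0},
  {"rx": 0,"ry": 0,"rz": 0,"tx": 3.7,"ty": 0,"tz": 0,"hand": 0},
  {"rx": 0,"ry": 0,"rz": 0,"tx": 3.7,"ty": 0,"tz": 0,"hand": 0},
  {"rx": 0,"ry": 0,"rz": 0,"tx": 3.7,"ty": 0,"tz": 0,"hand": 0},
  {"rx": 0,"ry": 0,"rz": 0,"tx": 3.7,"ty": 0,"tz": 0,"hand": 0},
  {"rx": 0,"ry": 0,"rz": 0,"tx": 3,"ty": 0,"tz": 0,"hand": 0},
  {"rx": 0,"ry": 0,"rz": 0,"tx": 0,"ty": 0,"tz": 0,"hand": 0},
  {"rx": 0,"ry": 0,"rz": 0,"tx": 0,"ty": 0,"tz": 0,"hand": 0},
])

```text
clock: 34.85
position: [0.4647, 0.2682, 0.249]
ee_rot: [0.66, 0.751, 0.0, -0.0]
force: [1.1, -1.5, -0.8]
opening: 0.0114
finger_force: 20.0
```

Request:
apply_moves([
  {"rx": 0,"ry": 0,"rz": 0,"tx": 2.4,"ty": 0,"tz": 0,"hand": 0},
  {"rx": 0,"ry": 0,"rz": 0,"tx": 2.3,"ty": -0.1,"tz": 0,"hand": 0},
  {"rx": 0,"ry": 0,"rz": 0,"tx": 0,"ty": 0,"tz": 0,"hand": 0},
  {"rx": 0,"ry": 0,"rz": 0,"tx": 0,"ty": 0,"tz": 3,"hand": 0},
  {"rx": 0,"ry": 0,"rz": 0,"tx": 0,"ty": 0,"tz": 2,"hand": 0},
  {"rx": 0,"ry": 0,"rz": 0,"tx": 0,"ty": 0,"tz": 0,"hand": 0},
  {"rx": 0,"ry": 0,"rz": 0,"tx": 0,"ty": 0,"tz": 0,"hand": 0},
])

```text
clock: 35.43
position: [0.4586, 0.311, 0.1987]
ee_rot: [0.663, 0.749, -0.001, 0.0]
force: [-0.2, 0.3, -0.4]
opening: 0.0119
finger_force: 20.0
```

Request:
apply_moves([
  {"rx": 0,"ry": 0,"rz": 0,"tx": 0.2,"ty": 0,"tz": 3,"hand": 0},
  {"rx": 0,"ry": 0,"rz": 0,"tx": 0,"ty": 0,"tz": 2.5,"hand": 0},
  {"rx": 0,"ry": 0,"rz": 0,"tx": 0,"ty": 0,"tz": 1.5,"hand": 0},
  {"rx": 0,"ry": 0,"rz": 0,"tx": 0,"ty": 0,"tz": 0.8,"hand": 0},
  {"rx": 0,"ry": 0,"rz": 0,"tx": 0,"ty": 0,"tz": 0.2,"hand": 0},
  {"rx": 0,"ry": 0,"rz": 0,"tx": 0,"ty": 0,"tz": 0,"hand": 0},
])

```text
clock: 35.93
position: [0.4591, 0.3148, 0.1199]
ee_rot: [0.662, 0.749, 0.001, 0.0]
force: [0.1, 0.5, 0.3]
opening: 0.0113
finger_force: 20.0
```

Request:
apply_moves([
  {"rx": 0,"ry": 0,"rz": 0,"tx": 0,"ty": 0,"tz": 0.2,"hand": 0},
  {"rx": 0,"ry": 0,"rz": 0,"tx": 0,"ty": 0,"tz": 0.1,"hand": 0},
  {"rx": 0,"ry": 0,"rz": 0,"tx": 0,"ty": 0,"tz": 0,"hand": 0},
])

```text
clock: 36.18
position: [0.4591, 0.3154, 0.1172]
ee_rot: [0.662, 0.75, 0.001, 0.0]
force: [-0.5, -0.2, 4.8]
opening: 0.0115
finger_force: 20.0
```

Request:
apply_moves([
  {"rx": 0,"ry": 0,"rz": 0,"tx": 0,"ty": 0,"tz": -0.1,"hand": 30},
  {"rx": 0,"ry": 0,"rz": 0,"tx": 0,"ty": 0,"tz": 0,"hand": 30},
  {"rx": 0,"ry": 0,"rz": 0,"tx": 0,"ty": 0,"tz": 0,"hand": 30},
  {"rx": 0,"ry": 0,"rz": 0,"tx": 0,"ty": 0,"tz": 0,"hand": 30},
  {"rx": 0,"ry": 0,"rz": 0,"tx": 0,"ty": 0,"tz": -2,"hand": 30},
  {"rx": 0,"ry": 0,"rz": 0,"tx": 0,"ty": 0,"tz": -4,"hand": 30},
  {"rx": 0,"ry": 0,"rz": 0,"tx": 0,"ty": 0,"tz": -4,"hand": 40},
  {"rx": 0,"ry": 0,"rz": 0,"tx": 0,"ty": 0,"tz": -3.5,"hand": 40},
  {"rx": 0,"ry": 0,"rz": 0,"tx": -3.8,"ty": 0,"tz": 0,"hand": 40},
  {"rx": 0,"ry": 0,"rz": 0,"tx": -3.8,"ty": 0,"tz": 0,"hand": 40},
  {"rx": 0,"ry": 0,"rz": 0,"tx": -3.8,"ty": 0,"tz": 0,"hand": 40},
  {"rx": 0,"ry": 0,"rz": 0,"tx": -3.8,"ty": 0,"tz": 0,"hand": 40},
])

```text
clock: 37.18
position: [0.4769, 0.1626, 0.2522]
ee_rot: [0.661, 0.75, 0.0, -0.0]
force: [-0.2, -0.2, -0.5]
opening: 0.0351
finger_force: 0.0
```

Request:
apply_moves([
  {"rx": 0,"ry": 0,"rz": 0,"tx": -3.8,"ty": 0,"tz": 0,"hand": 40},
  {"rx": 0,"ry": 0,"rz": 0,"tx": -3.8,"ty": 0,"tz": 0,"hand": 40},
  {"rx": 0,"ry": 0,"rz": 0,"tx": -3.8,"ty": -0.6,"tz": 0,"hand": 40},
  {"rx": 0,"ry": 0,"rz": 0,"tx": -3.8,"ty": -0.6,"tz": 0,"hand": 40},
  {"rx": 0,"ry": 0,"rz": 0,"tx": -3.8,"ty": -0.8,"tz": 0,"hand": 40},
  {"rx": 0,"ry": 0,"rz": 0,"tx": -3.8,"ty": -0.8,"tz": 0,"hand": 40},
  {"rx": 0,"ry": 0,"rz": 0,"tx": -3.8,"ty": -0.8,"tz": 0,"hand": 40},
  {"rx": 0,"ry": 0,"rz": 0,"tx": -3.8,"ty": -0.8,"tz": 0,"hand": 40},
  {"rx": 0,"ry": 0,"rz": 0,"tx": -3.8,"ty": -0.8,"tz": 0,"hand": 40},
  {"rx": 0,"ry": 0,"rz": 0,"tx": -3.8,"ty": -0.8,"tz": 0,"hand": 40},
  {"rx": 0,"ry": 0,"rz": 0,"tx": -3.8,"ty": -0.8,"tz": 0,"hand": 40},
  {"rx": 0,"ry": 0,"rz": 0,"tx": -3.8,"ty": -0.8,"tz": 0,"hand": 40},
])

```text
clock: 38.18
position: [0.4577, -0.2995, 0.2519]
ee_rot: [0.662, 0.75, 0.0, -0.0]
force: [0.2, 1.5, -0.2]
opening: 0.0351
finger_force: 0.0
```

Request:
apply_moves([
  {"rx": 0,"ry": 0,"rz": 0,"tx": -3.8,"ty": -0.5,"tz": 0,"hand": 40},
  {"rx": 0,"ry": 0,"rz": 0,"tx": -3.8,"ty": -0.5,"tz": 0,"hand": 40},
  {"rx": 0,"ry": 0,"rz": 0,"tx": -3.6,"ty": -0.5,"tz": 0,"hand": 40},
  {"rx": 0,"ry": 0,"rz": 0,"tx": -2,"ty": -0.5,"tz": 0,"hand": 40},
  {"rx": 0,"ry": 0,"rz": 0,"tx": 0,"ty": 0,"tz": 0,"hand": 40},
  {"rx": 0,"ry": 0,"rz": 0,"tx": 0,"ty": 0,"tz": 0,"hand": 40},
])

```text
clock: 38.68
position: [0.4538, -0.4324, 0.2516]
ee_rot: [0.663, 0.749, -0.0, -0.0]
force: [0.4, 0.4, -0.3]
opening: 0.0351
finger_force: 0.0
```

```bash
python3 f.py pics/bar3.png .009 .005; python3 - <<'E'
from h import *
r.camera("scene");r.camera("side")
for c in("scene","side"):
    print(c,[(np.round(d["location"]).tolist(),round(d["conf"],2)) for d in r.look_for(c,"barrel1")],np.round(proj(cam(c),[[.519,.3145,.04],[.459,.315,.04]])).tolist())
E
```

```text
[ 0.4538 -0.4324  0.2516] [ 0.16  0.53  0.7   1.76 -0.4   1.    1.14] [ 0.663  0.749 -0.    -0.   ]
[280.0, 153.0] 0.72 1276
   z 0.009 [ 0.4479 -0.3922] 0.933
   z 0.005 [ 0.4477 -0.3927] 0.95
scene [([327.0, 257.0], 0.79), ([227.0, 226.0], 0.72), ([314.0, 236.0], 0.51), ([373.0, 229.0], 0.37)] [[372.0, 230.0], [365.0, 216.0]]
side [([230.0, 260.0], 0.77), ([323.0, 210.0], 0.73), ([252.0, 318.0], 0.71), ([223.0, 312.0], 0.71), ([269.0, 264.0], 0.68), ([158.0, 288.0], 0.54)] [[226.0, 305.0], [252.0, 314.0]]
```

View pics/bar3.png

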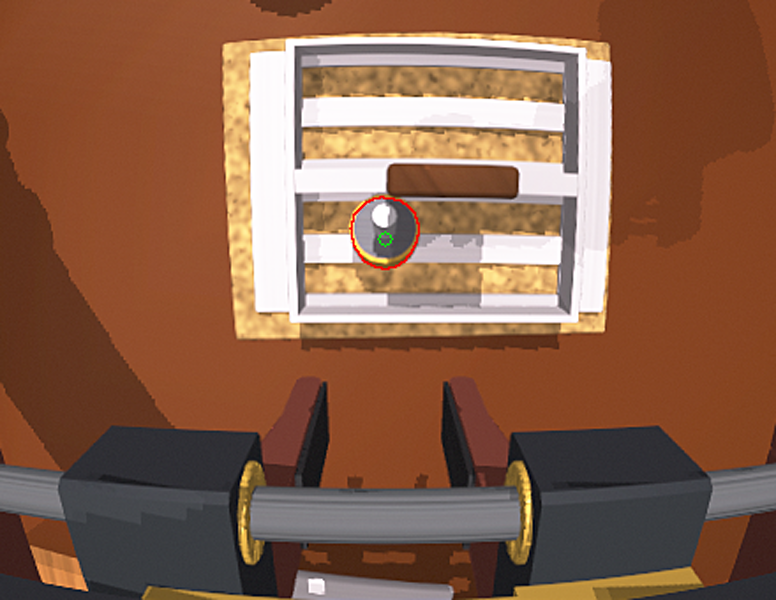

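Barrel C sits at (383,232) and its arbor tip at (381,213) leans toward the handle (452,181). I'll compute the lean and the clearance.

```bash
python3 - <<'E'
from h import *
k=cam("wrist")
f=lambda u,v,z:np.round(at_z(k,(u/1.7636+60,v/1.7636+20),z),4)
print("tip",f(381,213,.058),f(381,213,.054),"handle top corners",[f(u,v,.101) for u,v in((387,165),(519,167),(387,196),(519,197))])
E
```

```text
tip [ 0.4465 -0.3783  0.058 ] [ 0.4465 -0.3785  0.054 ] handle top corners [array([ 0.4464, -0.356 ,  0.101 ]), array([ 0.4999, -0.3488,  0.101 ]), array([ 0.448 , -0.3685,  0.101 ]), array([ 0.5017, -0.3611,  0.101 ])]
```

Request:
apply_moves([
  {"rx": 0,"ry": 0,"rz": 0,"tx": 2,"ty": 0,"tz": 1,"hand": 40},
  {"rx": 0,"ry": 0,"rz": 0,"tx": 2,"ty": -0.1,"tz": 3,"hand": 40},
  {"rx": 0,"ry": 0,"rz": 0,"tx": 0.5,"ty": 0,"tz": 2,"hand": 40},
  {"rx": 0,"ry": 0,"rz": 0,"tx": 0,"ty": 0,"tz": 0,"hand": 40},
  {"rx": 0,"ry": 0,"rz": 0,"tx": 0,"ty": 0,"tz": 0,"hand": 40},
])

```text
clock: 39.4
position: [0.4483, -0.3859, 0.1918]
ee_rot: [0.661, 0.75, -0.0, -0.001]
force: [0.5, -0.2, 1.0]
opening: 0.0349
finger_force: 0.0
```

Request:
apply_moves([
  {"rx": 0,"ry": 0,"rz": 0,"tx": 0,"ty": -0.1,"tz": 2.5,"hand": 40},
  {"rx": 0,"ry": 0,"rz": 0,"tx": 0,"ty": 0,"tz": 2.5,"hand": 40},
  {"rx": 0,"ry": 0,"rz": 0,"tx": 0,"ty": 0,"tz": 1.2,"hand": 40},
  {"rx": 0,"ry": 0,"rz": 0,"tx": 0,"ty": 0,"tz": 0.5,"hand": 40},
  {"rx": 0,"ry": 0,"rz": 0,"tx": 0,"ty": 0,"tz": 0,"hand": 40},
])

```text
clock: 39.82
position: [0.4472, -0.3875, 0.1251]
ee_rot: [0.662, 0.75, -0.0, -0.0]
force: [-0.3, 0.3, -0.6]
opening: 0.0354
finger_force: 0.0
```

Request:
apply_moves([
  {"rx": 0,"ry": 0,"rz": 0,"tx": 0.2,"ty": 0,"tz": 0.4,"hand": 40},
  {"rx": 0,"ry": 0,"rz": 0,"tx": 0,"ty": 0,"tz": 0,"hand": 0},
  {"rx": 0,"ry": 0,"rz": 0,"tx": 0,"ty": 0,"tz": 0,"hand": 0},
  {"rx": 0,"ry": 0,"rz": 0,"tx": 0,"ty": 0,"tz": 0,"hand": 0},
  {"rx": 0,"ry": 0,"rz": 0,"tx": 0,"ty": 0,"tz": 0,"hand": 0},
  {"rx": 0,"ry": 0,"rz": 0,"tx": 0,"ty": 0,"tz": 0,"hand": 0},
  {"rx": 0,"ry": 0,"rz": 0,"tx": 0,"ty": 0,"tz": 0,"hand": 0},
])

```text
clock: 40.4
position: [0.4472, -0.3851, 0.1214]
ee_rot: [0.662, 0.75, 0.0, 0.0]
force: [0.2, 0.2, 3.5]
opening: 0.0114
finger_force: 20.0
```

Request:
apply_moves([
  {"rx": 0,"ry": 0,"rz": 0,"tx": -0.2,"ty": 0,"tz": -2,"hand": 0},
  {"rx": 0,"ry": 0,"rz": 0,"tx": -0.2,"ty": 0,"tz": -4,"hand": 0},
  {"rx": 0,"ry": 0,"rz": 0,"tx": 0,"ty": 0,"tz": -4,"hand": 0},
  {"rx": 0,"ry": 0,"rz": 0,"tx": 0,"ty": 0,"tz": -4,"hand": 0},
  {"rx": 0,"ry": 0,"rz": 0,"tx": 2,"ty": 1,"tz": 0,"hand": 0},
  {"rx": 0,"ry": 0,"rz": 0,"tx": 3.7,"ty": 1.2,"tz": 0,"hand": 0},
  {"rx": 0,"ry": 0,"rz": 0,"tx": 3.7,"ty": 1.2,"tz": 0,"hand": 0},
  {"rx": 0,"ry": 0,"rz": 0,"tx": 3.7,"ty": 1.2,"tz": 0,"hand": 0},
  {"rx": 0,"ry": 0,"rz": 0,"tx": 3.7,"ty": 1.2,"tz": 0,"hand": 0},
  {"rx": 0,"ry": 0,"rz": 0,"tx": 3.7,"ty": 1.2,"tz": 0,"hand": 0},
  {"rx": 0,"ry": 0,"rz": 0,"tx": 3.7,"ty": 0.6,"tz": 0,"hand": 0},
  {"rx": 0,"ry": 0,"rz": 0,"tx": 3.7,"ty": 0.6,"tz": 0,"hand": 0},
])

```text
clock: 41.4
position: [0.494, -0.0999, 0.2609]
ee_rot: [0.662, 0.75, 0.0, -0.0]
force: [0.6, 0.4, -1.2]
opening: 0.0112
finger_force: 20.0
```

Request:
apply_moves([
  {"rx": 0,"ry": 0,"rz": 0,"tx": 3.7,"ty": 0.6,"tz": 0,"hand": 0},
  {"rx": 0,"ry": 0,"rz": 0,"tx": 3.7,"ty": 0.6,"tz": 0,"hand": 0},
  {"rx": 0,"ry": 0,"rz": 0,"tx": 3.7,"ty": 0.6,"tz": 0,"hand": 0},
  {"rx": 0,"ry": 0,"rz": 0,"tx": 3.7,"ty": 0.6,"tz": 0,"hand": 0},
  {"rx": 0,"ry": 0,"rz": 0,"tx": 3.7,"ty": 0.6,"tz": 0,"hand": 0},
  {"rx": 0,"ry": 0,"rz": 0,"tx": 3.7,"ty": 0.6,"tz": 0,"hand": 0},
  {"rx": 0,"ry": 0,"rz": 0,"tx": 3.7,"ty": 0.4,"tz": 0,"hand": 0},
  {"rx": 0,"ry": 0,"rz": 0,"tx": 3.7,"ty": 0.4,"tz": 0,"hand": 0},
  {"rx": 0,"ry": 0,"rz": 0,"tx": 3.7,"ty": 0.4,"tz": 0,"hand": 0},
  {"rx": 0,"ry": 0,"rz": 0,"tx": 2,"ty": 0.3,"tz": 0,"hand": 0},
  {"rx": 0,"ry": 0,"rz": 0,"tx": 0,"ty": 0,"tz": 0,"hand": 0},
  {"rx": 0,"ry": 0,"rz": 0,"tx": 0,"ty": 0,"tz": 0,"hand": 0},
])

```text
clock: 42.4
position: [0.5006, 0.2559, 0.2606]
ee_rot: [0.661, 0.751, -0.0, 0.0]
force: [0.8, -0.8, -0.8]
opening: 0.0114
finger_force: 20.0
```

Request:
apply_moves([
  {"rx": 0,"ry": 0,"rz": 0,"tx": 3.7,"ty": 0,"tz": 0,"hand": 0},
  {"rx": 0,"ry": 0,"rz": 0,"tx": 3.7,"ty": 0.1,"tz": 0,"hand": 0},
  {"rx": 0,"ry": 0,"rz": 0,"tx": 3,"ty": 0.1,"tz": 0,"hand": 0},
  {"rx": 0,"ry": 0,"rz": 0,"tx": 1.5,"ty": 0,"tz": 0,"hand": 0},
  {"rx": 0,"ry": 0,"rz": 0,"tx": 0,"ty": 0,"tz": 2,"hand": 0},
  {"rx": 0,"ry": 0,"rz": 0,"tx": 0,"ty": 0,"tz": 3,"hand": 0},
  {"rx": 0,"ry": 0,"rz": 0,"tx": 0,"ty": 0,"tz": 0,"hand": 0},
  {"rx": 0,"ry": 0,"rz": 0,"tx": 0,"ty": 0,"tz": 0,"hand": 0},
])

```text
clock: 43.07
position: [0.4882, 0.3706, 0.2101]
ee_rot: [0.663, 0.749, -0.002, 0.0]
force: [-0.4, 0.5, -0.3]
opening: 0.0115
finger_force: 20.0
```

```bash
cat > g.py <<'E'
from h import *
r.camera("scene");r.camera("side");o=r.get_obs();w=r.camera("wrist");k=cam("wrist",o);cv2.imwrite("pics/last.png",w)
def axis(m): 
    ys,xs=np.nonzero(m);c=np.cov(np.c_[xs,ys].T);e,v=np.linalg.eigh(c);return np.round(v[:,1],2),np.round(np.sqrt(e),1)
for c in("wrist","scene","side"):
    for d in r.trace(c,"barrel1"): print(c,np.round(d["location"]).tolist(),round(d["conf"],2),d["mask"].sum(),*axis(d["mask"]))
E
python3 g.py
```

```text
wrist [278.0, 248.0] 0.87 1586 [0.01 1.  ] [ 8.  18.9]
wrist [234.0, 251.0] 0.82 863 [-0.61  0.79] [ 6.9 10.2]
wrist [318.0, 254.0] 0.75 262 [0.52 0.85] [3.2 6.6]
wrist [260.0, 358.0] 0.54 43 [-0.98 -0.19] [1.5 2.4]
scene [226.0, 226.0] 0.7 220 [0.06 1.  ] [3.6 5. ]
scene [366.0, 220.0] 0.6 208 [0.05 1.  ] [3.2 5.3]
scene [372.0, 229.0] 0.6 50 [-0.7   0.72] [1.6 2.9]
scene [392.0, 202.0] 0.56 170 [-0.97 -0.25] [3.4 4.1]
scene [325.0, 258.0] 0.52 245 [-0.05  1.  ] [3.8 5.2]
scene [313.0, 235.0] 0.47 243 [0. 1.] [3.8 5.3]
side [324.0, 211.0] 0.79 191 [-0.1   0.99] [3.2 4.9]
side [254.0, 320.0] 0.67 355 [0.08 1.  ] [4.8 5.9]
side [229.0, 314.0] 0.6 216 [-0.96 -0.26] [4.5 5.5]
```

Request:
apply_moves([
  {"rx": 0,"ry": 0,"rz": 0,"tx": 0,"ty": 0,"tz": 2.5,"hand": 0},
  {"rx": 0,"ry": 0,"rz": 0,"tx": 0,"ty": 0,"tz": 2.5,"hand": 0},
  {"rx": 0,"ry": 0,"rz": 0,"tx": 0,"ty": 0,"tz": 1.5,"hand": 0},
  {"rx": 0,"ry": 0,"rz": 0,"tx": 0,"ty": 0,"tz": 0.8,"hand": 0},
  {"rx": 0,"ry": 0,"rz": 0,"tx": 0,"ty": 0,"tz": 0.3,"hand": 0},
  {"rx": 0,"ry": 0,"rz": 0,"tx": 0,"ty": 0,"tz": 0,"hand": 0},
])

```text
clock: 43.87
position: [0.4885, 0.3731, 0.1351]
ee_rot: [0.662, 0.75, 0.0, 0.0]
force: [-0.4, -0.2, -0.3]
opening: 0.0117
finger_force: 20.0
```

Request:
apply_moves([
  {"rx": 0,"ry": 0,"rz": 0,"tx": 0,"ty": 0,"tz": 0.6,"hand": 0},
  {"rx": 0,"ry": 0,"rz": 0,"tx": 0,"ty": 0,"tz": 0.3,"hand": 0},
  {"rx": 0,"ry": 0,"rz": 0,"tx": 0,"ty": 0,"tz": 0.1,"hand": 0},
  {"rx": 0,"ry": 0,"rz": 0,"tx": 0,"ty": 0,"tz": 0,"hand": 0},
])

```text
clock: 44.2
position: [0.4886, 0.3733, 0.1254]
ee_rot: [0.662, 0.75, 0.0, 0.0]
force: [-0.2, -0.7, 1.8]
opening: 0.0116
finger_force: 20.0
```

Request:
apply_moves([
  {"rx": 0,"ry": 0,"rz": 0,"tx": 0,"ty": 0,"tz": 0.2,"hand": 0},
  {"rx": 0,"ry": 0,"rz": 0,"tx": 0,"ty": 0,"tz": 0.1,"hand": 0},
  {"rx": 0,"ry": 0,"rz": 0,"tx": 0,"ty": 0,"tz": 0,"hand": 0},
])

```text
clock: 44.45
position: [0.4898, 0.3734, 0.1246]
ee_rot: [0.662, 0.749, 0.002, 0.0]
force: [-2.8, -2.4, 17.3]
opening: 0.0115
finger_force: 20.1
```

Request:
apply_moves([
  {"rx": 0,"ry": 0,"rz": 0,"tx": 0,"ty": 0,"tz": -0.2,"hand": 30},
  {"rx": 0,"ry": 0,"rz": 0,"tx": 0,"ty": 0,"tz": 0,"hand": 30},
  {"rx": 0,"ry": 0,"rz": 0,"tx": 0,"ty": 0,"tz": 0,"hand": 30},
  {"rx": 0,"ry": 0,"rz": 0,"tx": 0,"ty": 0,"tz": 0,"hand": 30},
  {"rx": 0,"ry": 0,"rz": 0,"tx": 0,"ty": 0,"tz": 0,"hand": 30},
  {"rx": 0,"ry": 0,"rz": 0,"tx": 0,"ty": 0,"tz": -2,"hand": 30},
  {"rx": 0,"ry": 0,"rz": 0,"tx": 0,"ty": 0,"tz": -4,"hand": 30},
  {"rx": 0,"ry": 0,"rz": 0,"tx": 0,"ty": 0,"tz": -4,"hand": 60},
  {"rx": 0,"ry": 0,"rz": 0,"tx": 0,"ty": 0,"tz": -4,"hand": 60},
  {"rx": 0,"ry": 0,"rz": 0,"tx": -2,"ty": 0,"tz": -2,"hand": 60},
  {"rx": 0,"ry": 0,"rz": 0,"tx": 0,"ty": 0,"tz": 0,"hand": 60},
  {"rx": 0,"ry": 0,"rz": 0,"tx": 0,"ty": 0,"tz": 0,"hand": 60},
])

```text
clock: 45.45
position: [0.4914, 0.3526, 0.2849]
ee_rot: [0.662, 0.749, 0.001, -0.0]
force: [-0.6, 0.7, -0.8]
opening: 0.052
finger_force: 0.0
```

```bash
python3 f.py pics/well.png .008; python3 - <<'E'
from h import *
w=r.camera("wrist");print([(np.round(d["location"]).tolist(),round(d["conf"],2)) for d in r.look_for("wrist","cover_grip")])
r.camera("scene");s=r.camera("side")
k=cam("side")
for d in r.trace("side","barrel1"): print(np.round(d["location"]),round(d["conf"],2),d["mask"].sum())
print(np.round(proj(k,[[.519,.3145,.035],[.459,.315,.035],[.489,.369,.035]])))
r.camera("scene");print([(np.round(d["location"]).tolist(),round(d["conf"],2)) for d in r.look_for("scene","barrel1")],np.round(proj(cam("scene"),[[.519,.3145,.035],[.459,.315,.035],[.489,.369,.035]])).tolist())
E
```

```text
[0.4914 0.3526 0.2849] [-1.18  0.43  0.61  1.78 -0.28  1.02 -0.34] [ 0.662  0.749  0.001 -0.   ]
[240.0, 213.0] 0.94 1066
   z 0.008 [0.458  0.3173] 0.946
[303.0, 221.0] 0.81 1023
   z 0.008 [0.5232 0.3142] 0.913
[258.0, 332.0] 0.8 332
   z 0.008 [0.488  0.1512] 0.356
[327.0, 328.0] 0.76 228
   z 0.008 [0.5814 0.1567] 0.25
[278.0, 182.0] 0.64 1006
   z 0.008 [0.4897 0.3596] 0.89
[([425.0, 205.0], 0.69)]
[254. 319.] 0.88 346
[229. 334.] 0.87 391
[225. 312.] 0.86 326
[228. 265.] 0.59 101
[325. 207.] 0.54 237
[271. 266.] 0.54 168
[[226. 306.]
 [252. 316.]
 [227. 333.]]
[([227.0, 229.0], 0.7), ([327.0, 256.0], 0.69), ([373.0, 228.0], 0.61), ([313.0, 233.0], 0.54), ([366.0, 224.0], 0.47)] [[372.0, 231.0], [365.0, 218.0], [387.0, 223.0]]
```

```bash
python3 - <<'E'
from h import *
o=r.get_obs();V=[]
a=np.linspace(0,2*np.pi,24,endpoint=False)
cyl=lambda R_,z0,z1:np.array([[R_*np.cos(t),R_*np.sin(t),z] for t in a for z in(z0,z1)])
D=[cyl(.019,0,.024),cyl(.006,.024,.054)]
k=cam("wrist",o);r.camera("wrist");ks=cam("side");r.camera("side")
W=r.trace("wrist","barrel1");S=r.trace("side","barrel1")
for x,y in((.458,.317),(.523,.314),(.4897,.3596)):
    near=lambda k,L:min(L,key=lambda d:np.hypot(*(np.array(d["location"])-proj(k,[[x,y,.03]])[0])))["mask"]
    v=[(k,near(k,W)),(ks,near(ks,S))]
    def f(p):
        M=R.from_rotvec([p[2],p[3],0]).as_matrix();t=0
        for kk,m in v: 
            s=sil(kk,(0,0,0),[b@M.T+[p[0],p[1],.008+.015*np.hypot(p[2],p[3])] for b in D]);t-=(s&m).sum()/(s|m).sum()
        return t/2
    S0=np.array([[x,y,0,0]]*5);S0[1:]+=np.diag([.01,.01,.3,.3])
    q=minimize(f,S0[0],method="Nelder-Mead",options=dict(initial_simplex=S0,xatol=1e-4,fatol=1e-5))
    print(np.round(q.x,3),round(-q.fun,3),"upright",round(-f([*q.x[:2],0,0]),3))
E
```

```text
[ 0.459  0.318 -0.044 -0.024] 0.928 upright 0.907
[ 0.523  0.314 -0.132 -0.043] 0.923 upright 0.886
[ 0.491  0.359 -0.157 -0.092] 0.901 upright 0.833
```

All three barrels stand in the well. Now I'll shut the cover.

Request:
apply_moves([
  {"rx": 0,"ry": 0,"rz": 4.5,"tx": 0,"ty": 0,"tz": 0,"hand": 60},
  {"rx": 0,"ry": 0,"rz": 4,"tx": 0,"ty": 0,"tz": 0,"hand": 60},
  {"rx": 0,"ry": 0,"rz": 0,"tx": -0.5,"ty": 3.5,"tz": 0,"hand": 60},
  {"rx": 0,"ry": 0,"rz": 0,"tx": -0.5,"ty": 3.5,"tz": 0,"hand": 60},
  {"rx": 0,"ry": 0,"rz": 0,"tx": 0,"ty": 3.3,"tz": 0,"hand": 60},
  {"rx": 0,"ry": 0,"rz": 0,"tx": 0,"ty": 0,"tz": 3,"hand": 60},
  {"rx": 0,"ry": 0,"rz": 0,"tx": 0,"ty": 0,"tz": 2,"hand": 60},
  {"rx": 0,"ry": 0,"rz": 0,"tx": 0,"ty": 0,"tz": 0,"hand": 60},
  {"rx": 0,"ry": 0,"rz": 0,"tx": 0,"ty": 0,"tz": 0,"hand": 60},
], squeeze=20)

```text
clock: 46.85
position: [0.5929, 0.3406, 0.2331]
ee_rot: [0.716, 0.699, -0.001, -0.0]
force: [-0.1, 1.0, 0.7]
opening: 0.0527
finger_force: 0.0
```

Request:
apply_moves([
  {"rx": 0,"ry": 0,"rz": 0,"tx": 0,"ty": 0.1,"tz": 3,"hand": 60},
  {"rx": 0,"ry": 0,"rz": 0,"tx": 0,"ty": 0,"tz": 2.5,"hand": 60},
  {"rx": 0,"ry": 0,"rz": 0,"tx": 0,"ty": 0,"tz": 1.2,"hand": 60},
  {"rx": 0,"ry": 0,"rz": 0,"tx": 0,"ty": 0,"tz": 0,"hand": 0},
  {"rx": 0,"ry": 0,"rz": 0,"tx": 0,"ty": 0,"tz": 0,"hand": 0},
  {"rx": 0,"ry": 0,"rz": 0,"tx": 0,"ty": 0,"tz": 0,"hand": 0},
  {"rx": 0,"ry": 0,"rz": 0,"tx": 0,"ty": 0,"tz": 0,"hand": 0},
  {"rx": 0,"ry": 0,"rz": 0,"tx": 0,"ty": 0,"tz": 0,"hand": 0},
  {"rx": 0,"ry": 0,"rz": 0,"tx": 0,"ty": 0,"tz": 0,"hand": 0},
  {"rx": 0,"ry": 0,"rz": 0,"tx": 0,"ty": 0,"tz": 0,"hand": 0},
])

```text
clock: 47.68
position: [0.5941, 0.341, 0.1678]
ee_rot: [0.715, 0.699, -0.0, -0.001]
force: [-3.4, -0.2, 4.6]
opening: 0.0138
finger_force: 20.0
```

Request:
apply_moves([
  {"rx": 0,"ry": 0,"rz": 0,"tx": 0,"ty": -1,"tz": 0,"hand": 0},
  {"rx": 0,"ry": 0,"rz": 0,"tx": 0,"ty": -2,"tz": 0,"hand": 0},
  {"rx": 0,"ry": 0,"rz": 0,"tx": 0,"ty": -2.5,"tz": 0,"hand": 0},
  {"rx": 0,"ry": 0,"rz": 0,"tx": 0,"ty": -2.5,"tz": 0,"hand": 0},
  {"rx": 0,"ry": 0,"rz": 0,"tx": 0,"ty": -2.5,"tz": 0,"hand": 0},
  {"rx": 0,"ry": 0,"rz": 0,"tx": 0,"ty": -2,"tz": 0,"hand": 0},
  {"rx": 0,"ry": 0,"rz": 0,"tx": 0,"ty": -1.5,"tz": 0,"hand": 0},
  {"rx": 0,"ry": 0,"rz": 0,"tx": 0,"ty": -1,"tz": 0,"hand": 0},
  {"rx": 0,"ry": 0,"rz": 0,"tx": 0,"ty": -0.3,"tz": 0,"hand": 0},
  {"rx": 0,"ry": 0,"rz": 0,"tx": 0,"ty": 0,"tz": 0,"hand": 0},
])

```text
clock: 48.52
position: [0.4407, 0.3441, 0.1678]
ee_rot: [0.715, 0.699, 0.0, -0.0]
force: [-0.8, -1.8, 6.9]
opening: 0.0141
finger_force: 20.0
```

Request:
apply_moves([
  {"rx": 0,"ry": 0,"rz": 0,"tx": 0,"ty": -0.2,"tz": 0,"hand": 0},
  {"rx": 0,"ry": 0,"rz": 0,"tx": 0,"ty": -0.2,"tz": 0,"hand": 0},
  {"rx": 0,"ry": 0,"rz": 0,"tx": 0,"ty": 0,"tz": 0,"hand": 0},
])

```text
clock: 48.77
position: [0.4387, 0.3441, 0.1678]
ee_rot: [0.716, 0.698, 0.001, 0.001]
force: [4.1, -3.2, 4.0]
opening: 0.0139
finger_force: 20.0
```

Request:
apply_moves([
  {"rx": 0,"ry": 0,"rz": 0,"tx": 0,"ty": 0,"tz": 0,"hand": 60},
  {"rx": 0,"ry": 0,"rz": 0,"tx": 0,"ty": 0,"tz": 0,"hand": 60},
  {"rx": 0,"ry": 0,"rz": 0,"tx": 0,"ty": 0,"tz": 0,"hand": 60},
  {"rx": 0,"ry": 0,"rz": 0,"tx": 0,"ty": 0,"tz": -3,"hand": 60},
  {"rx": 0,"ry": 0,"rz": 0,"tx": 0,"ty": 0,"tz": -4,"hand": 60},
  {"rx": 0,"ry": 0,"rz": -7,"tx": 0,"ty": 0,"tz": 0,"hand": 60},
  {"rx": 0,"ry": 0,"rz": -7,"tx": 0,"ty": 0,"tz": 0,"hand": 60},
  {"rx": 0,"ry": 0,"rz": -7,"tx": 0,"ty": 0,"tz": 0,"hand": 60},
  {"rx": 0,"ry": 0,"rz": -7,"tx": 0,"ty": 0,"tz": 0,"hand": 60},
  {"rx": 0,"ry": 0,"rz": -7,"tx": 0,"ty": 0,"tz": 0,"hand": 60},
  {"rx": 0,"ry": 0,"rz": -7,"tx": 0,"ty": 0,"tz": 0,"hand": 60},
  {"rx": 0,"ry": 0,"rz": -5.5,"tx": 0,"ty": 0,"tz": 0,"hand": 60},
])

```text
clock: 49.77
position: [0.4369, 0.3446, 0.2366]
ee_rot: [0.371, 0.929, -0.0, -0.0]
force: [-0.1, 0.2, -1.0]
opening: 0.0524
finger_force: 0.0
```

Request:
apply_moves([
  {"rx": 0,"ry": 0,"rz": 0,"tx": 1,"ty": 3.5,"tz": 0,"hand": 60},
  {"rx": 0,"ry": 0,"rz": 0,"tx": 1.2,"ty": 3.5,"tz": 0,"hand": 60},
  {"rx": 0,"ry": 0,"rz": 0,"tx": 1.2,"ty": 3.5,"tz": 0,"hand": 60},
  {"rx": 0,"ry": 0,"rz": 0,"tx": 0.5,"ty": 1.4,"tz": 0,"hand": 60},
  {"rx": 0,"ry": 0,"rz": 0,"tx": 0,"ty": 0,"tz": 0,"hand": 60},
  {"rx": 0,"ry": 0,"rz": 0,"tx": 0,"ty": 0,"tz": 0,"hand": 60},
])

```text
clock: 50.27
position: [0.4913, 0.4574, 0.2359]
ee_rot: [0.373, 0.928, -0.001, -0.0]
force: [-0.5, -0.6, 0.1]
opening: 0.0528
finger_force: 0.0
```

```bash
python3 - <<'E'
from h import *
o=r.get_obs();k=cam("wrist",o);w=r.camera("wrist");c=R.from_quat(o["ee_rot"]).as_matrix()
for n in("latch_grip","cover_grip"):
  for d in r.trace("wrist",n)[:2]:
    m=d["mask"].astype(np.uint8);p=np.argwhere(m)[:,::-1]
    print(n,np.round(d["location"]),round(d["conf"],2),m.sum(),np.round(at_z(k,d["location"],.1),4),cv2.minAreaRect(p.astype(np.float32)))
cc=np.sqrt(.5)
# predicted pull and knob pixels
print(np.round(proj(k,place([.494,.354,-.026],[[-.055,-.015,.1065],[-.005,.105,.1145]]))))
E
```

```text
latch_grip [281. 212.] 0.66 1983 [0.4866 0.463  0.1   ] ((279.0, 208.0), (96.0, 34.0), 90.0)
cover_grip [203. 250.] 0.96 11669 [0.4681 0.4013 0.1   ] ((209.08306884765625, 272.2381896972656), (183.76025390625, 127.86737060546875), 43.84266662597656)
[[126. 274.]
 [282. 227.]]
```

Request:
apply_moves([
  {"rx": 0,"ry": 0,"rz": 0,"tx": 0,"ty": 0.2,"tz": 2,"hand": 60},
  {"rx": 0,"ry": 0,"rz": 0,"tx": 0,"ty": 0,"tz": 2.5,"hand": 60},
  {"rx": 0,"ry": 0,"rz": 0,"tx": 0,"ty": 0,"tz": 1.5,"hand": 60},
  {"rx": 0,"ry": 0,"rz": 0,"tx": 0,"ty": 0,"tz": 0.4,"hand": 60},
  {"rx": 0,"ry": 0,"rz": 0,"tx": 0,"ty": 0,"tz": 0,"hand": 0},
  {"rx": 0,"ry": 0,"rz": 0,"tx": 0,"ty": 0,"tz": 0,"hand": 0},
  {"rx": 0,"ry": 0,"rz": 0,"tx": 0,"ty": 0,"tz": 0,"hand": 0},
  {"rx": 0,"ry": 0,"rz": 0,"tx": 0,"ty": 0,"tz": 0,"hand": 0},
  {"rx": 0,"ry": 0,"rz": 0,"tx": 0,"ty": 0,"tz": 0,"hand": 0},
  {"rx": 0,"ry": 0,"rz": 0,"tx": 0,"ty": 0,"tz": 0,"hand": 0},
], squeeze=25)

```text
clock: 51.25
position: [0.4935, 0.459, 0.1737]
ee_rot: [0.374, 0.928, 0.001, 0.0]
force: [0.2, -0.3, 0.4]
opening: 0.0161
finger_force: 0.0
```

Request:
apply_moves([
  {"rx": 0,"ry": 0,"rz": -7,"tx": 0,"ty": 0,"tz": 0,"hand": 0},
  {"rx": 0,"ry": 0,"rz": -7,"tx": 0,"ty": 0,"tz": 0,"hand": 0},
  {"rx": 0,"ry": 0,"rz": -7,"tx": 0,"ty": 0,"tz": 0,"hand": 0},
  {"rx": 0,"ry": 0,"rz": -7,"tx": 0,"ty": 0,"tz": 0,"hand": 0},
  {"rx": 0,"ry": 0,"rz": -7,"tx": 0,"ty": 0,"tz": 0,"hand": 0},
  {"rx": 0,"ry": 0,"rz": -7,"tx": 0,"ty": 0,"tz": 0,"hand": 0},
])

```text
clock: 51.75
position: [0.4928, 0.4587, 0.1732]
ee_rot: [0.013, 1.0, -0.0, -0.0]
force: [-1.7, -0.5, 1.1]
opening: 0.0117
finger_force: 25.0
```

Request:
apply_moves([
  {"rx": 0,"ry": 0,"rz": -7,"tx": 0,"ty": 0,"tz": 0,"hand": 0},
  {"rx": 0,"ry": 0,"rz": -7,"tx": 0,"ty": 0,"tz": 0,"hand": 0},
  {"rx": 0,"ry": 0,"rz": -7,"tx": 0,"ty": 0,"tz": 0,"hand": 0},
  {"rx": 0,"ry": 0,"rz": -7,"tx": 0,"ty": 0,"tz": 0,"hand": 0},
  {"rx": 0,"ry": 0,"rz": -7,"tx": 0,"ty": 0,"tz": 0,"hand": 0},
  {"rx": 0,"ry": 0,"rz": -7,"tx": 0,"ty": 0,"tz": 0,"hand": 0},
  {"rx": 0,"ry": 0,"rz": -5,"tx": 0,"ty": 0,"tz": 0,"hand": 0},
  {"rx": 0,"ry": 0,"rz": 0,"tx": 0,"ty": 0,"tz": 0,"hand": 0},
])

```text
clock: 52.42
position: [0.4924, 0.4595, 0.1732]
ee_rot: [-0.385, 0.923, 0.001, -0.0]
force: [-2.6, 2.9, 1.1]
opening: 0.0121
finger_force: 25.1
```

```bash
python3 -c "
from h import *
o=r.get_obs();print(np.round(o['moment'],3),np.round(o['force'],1),2*np.degrees(np.arcsin(o['ee_rot'][0])),o['opening'])"
```

```text
[ 0.496  0.804 -0.4  ] [-2.6  2.9  1.1] -45.27373460815553 0.012056405370942986
```

Request:
apply_moves([
  {"rx": 0,"ry": 0,"rz": 0,"tx": 0,"ty": 0,"tz": 0,"hand": 60},
  {"rx": 0,"ry": 0,"rz": 0,"tx": 0,"ty": 0,"tz": 0,"hand": 60},
  {"rx": 0,"ry": 0,"rz": 0,"tx": 0,"ty": 0,"tz": 0,"hand": 60},
  {"rx": 0,"ry": 0,"rz": 0,"tx": 0,"ty": 0,"tz": 0,"hand": 60},
  {"rx": 0,"ry": 0,"rz": 0,"tx": 0,"ty": 0,"tz": -3,"hand": 60},
  {"rx": 0,"ry": 0,"rz": 0,"tx": 0,"ty": 0,"tz": -4,"hand": 60},
  {"rx": 0,"ry": 0,"rz": 0,"tx": 2,"ty": 0,"tz": -4,"hand": 60},
  {"rx": 0,"ry": 0,"rz": 0,"tx": 2,"ty": 0,"tz": -3,"hand": 60},
  {"rx": 0,"ry": 0,"rz": 0,"tx": 0,"ty": 0,"tz": 0,"hand": 60},
  {"rx": 0,"ry": 0,"rz": 0,"tx": 0,"ty": 0,"tz": 0,"hand": 60},
])

```text
clock: 53.25
position: [0.4665, 0.4313, 0.3127]
ee_rot: [-0.383, 0.924, 0.001, 0.002]
force: [-0.1, 0.3, -0.1]
opening: 0.0524
finger_force: 0.0
```

```bash
python3 - <<'E'
from h import *
o=r.get_obs();k=cam("wrist",o);w=r.camera("wrist");cv2.imwrite("pics/fin.png",w)
print(np.round(o["position"],3),2*np.degrees(np.arcsin(o["ee_rot"][0])))
# yellow knob near axis: orientation
hsv=cv2.cvtColor(w,cv2.COLOR_BGR2HSV);y=cv2.inRange(hsv,(18,90,150),(35,255,255))
p=np.array([.494,.354,-.026])
n,l,s,c=cv2.connectedComponentsWithStats(y)
for i in range(1,n):
    if s[i,4]>60:
        q=np.argwhere(l==i)[:,::-1].astype(np.float32);rr=cv2.minAreaRect(q);print(np.round(c[i]),s[i,4],np.round(rr[1]),round(rr[2]))
print("pred pull",np.round(proj(k,place(p,[[-.055,-.015,.1065]]))),"knob ends",np.round(proj(k,place(p,[[-.005-.0155,.105-.0155,.1145],[-.005+.0155,.105+.0155,.1145]]))))
B=r.trace("wrist","barrel1")
for d in B: print("wrist barrel",np.round(d["location"]),round(d["conf"],2),np.round(at_z(k,d["location"],.03),3))
for cn in("side","scene"):
    im=r.camera(cn);kk=cam(cn);cv2.imwrite(f"pics/fin_{cn}.png",im)
    for nme in("barrel1","bush1","sieve","screwdriver","mug","loupe"): print(cn,nme,[(np.round(d["location"]).tolist(),round(d["conf"],2)) for d in r.look_for(cn,nme)])
E
```

```text
[0.467 0.431 0.313] -45.05908850841115
[256.  99.] 1509 [150.  11.] 45
[228. 105.] 813 [54. 15.] 45
[154. 204.] 1147 [136.   9.] 45
[281. 179.] 324 [12. 24.] 90
[281. 198.] 168 [19.  8.] 90
[280. 234.] 749 [25. 43.] 0
[393. 310.] 208 [10. 54.] 2
[162. 313.] 176 [51.  9.] 83
pred pull [[227. 105.]] knob ends [[281. 217.]
 [279. 261.]]
wrist barrel [118.  48.] 0.58 [0.484 0.176 0.03 ]
wrist barrel [ 85. 103.] 0.58 [0.563 0.188 0.03 ]
side barrel1 [([324.0, 208.0], 0.73), ([268.0, 265.0], 0.62), ([232.0, 258.0], 0.47)]
side bush1 []
side sieve [([340.0, 138.0], 0.67), ([355.0, 180.0], 0.44)]
side screwdriver [([309.0, 230.0], 0.77)]
side mug [([353.0, 181.0], 0.79)]
side loupe [([317.0, 272.0], 0.62)]
scene barrel1 [([328.0, 256.0], 0.81), ([225.0, 223.0], 0.65), ([314.0, 233.0], 0.61)]
scene bush1 []
scene sieve [([108.0, 256.0], 0.89)]
scene screwdriver [([257.0, 224.0], 0.71), ([382.0, 216.0], 0.55)]
scene mug [([190.0, 208.0], 0.69)]
scene loupe [([190.0, 210.0], 0.75), ([299.0, 211.0], 0.68)]
```

The measurements agree with the goal: the pull is at its shut position, the knob is aligned at locked, the sieve is on the mat, and the bystanders are where they were. I'll hand it in.

```bash
python3 -c "
from bench import r
print(r.job_done())"
```

```text
the job is handed in; nothing more can be done
None
```

The job is handed in, with no verdict returned: all five bushes are in the tray, the empty sieve is on the mat, the three barrels were standing in the well when last seen before the cover closed, and the cover is shut with the latch turned back.

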